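# Build up the stud-welding stack on the fixture

## Task

Set up the fixture for stud welding, in this order: lay the aluminium mounting plate over the two locating pins, raised pad up (either way round), then put the tall brass sleeve over the pin at its plain end and the short blue sleeve over the pin that comes up through its raised pad, and then lay the brown template over both pins onto the sleeves. Last, seat the red guide bush, spigot down, in the template's middle hole. Everything must be fully home and level at the end; leave the black sleeve where it stands.

Things in the scene. Friction and masses are not known exactly. Their poses are not given: they have to be found in the camera images.
- fixture: Fixed dark steel base 240 (x) x 110 (y) x 15 mm, origin centre of underside. Two steel pins at x = +62, -62 mm, y = 0: 12 mm thick, last 10 mm tapered to 5 mm, tops 87 mm above the table; round each foot a 32 mm rest disc, top 23 mm above the table, carries the plate. Two open red-handled clamps (unused) at x = +104, -104, y -17 to -103 mm, under 67 mm high.
- mounting_plate: Aluminium workpiece 170 (x) x 60 (y) x 10 mm, flat on the table, 17 mm holes through at x = +62 and -62 mm. A raised dark grey pad on its +x end (x from 40 to 84 mm, full width) makes it 22 mm thick there; the -x end is plain. Origin: centre of the underside, z up. About 0.33 kg, centre of mass 15 mm from the middle towards the pad.
- template: Brown laminate board 170 (x) x 60 (y) x 10 mm, flat on the table, with 17 mm holes at x = +62 and -62 mm and a 33 mm hole in its middle. May go on either way round. Origin: centre of the underside, z up. About 0.125 kg.
- brass_sleeve: The tall distance sleeve, brass: a tube 32 mm outside, 17 mm bore, 28 mm high, standing on end. Origin: centre of its underside, z along its axis, up. About 0.14 kg.
- blue_sleeve: The short distance sleeve, blue: a tube 32 mm outside, 17 mm bore, 16 mm high, standing on end. Origin: centre of its underside, z along its axis, up. About 0.03 kg.
- black_sleeve: A black steel sleeve of another job, 32 mm outside, 17 mm bore, 22 mm high, standing on end; not used. Origin: centre of its underside.
- guide_bush: Red plastic guide bush standing on its spigot: spigot 28 mm diameter, 12 mm long; above it a flange 46 mm across, 5 mm thick; above that a round collar 36 mm across, 18 mm high, to hold it by; 35 mm high in all, 18 mm bore. Origin: centre of the spigot's underside, z up. About 0.035 kg.
Things that resemble listed ones, but are neither listed nor needed, are in the scene too. Leave any pink or turquoise look-alike of the mounting_plate alone.

How it is judged:
By the outcome, as a careful person would: the job done as asked, in the order asked, and still so for the second after the job is handed in, with the robot touching nothing.
It also fails if it takes over 136 s, if anything falls off the work surface, if the arm or the gripper's body presses on something with over 40 N, if the wrist force passes 120 N, or if a joint passes its speed limit or range.

## Robot

A 6-joint arm with a two-finger parallel gripper is mounted at the origin on the work surface. World frame = base frame: x ahead of the robot, y to its left, z up, the work surface at z = 0. Lengths are in m, angles in rad, forces in N, time in s.
With the tool pointing down it reaches from about 0.225 to 0.875 m from the base axis. Payload 3.4 kg.
Tool frame: the origin (TCP) lies at the very end of the fingers, on their centre line; the grasp point (between the pads) lies manip.hold_point_z behind it (manip.hold_point_z is the distance from the TCP to the grasp point, in m); x points along the fingers, y is the direction in which the jaws open and shut, and the axes are right-handed (so a half turn about x gives the same grasp; the last joint's range is limited). The gripper opens to 85 mm and grips with 20 to 120 N. Pads are 22 mm wide; open, the fingers measure 114 mm over their backs; the gripper's body (76 mm by 85 mm) begins 54 mm behind the grasp point. The pads swing forward as they close: fully open they stand 13 mm farther back than shut.
Start: joints at [1.036, 0.276, 1.505, -0, 1.361, -0.121], TCP at [0.231, 0.526, 0.209] pointing down, gripper open.
Joint ranges: [-2.89, 2.89], [-0.75, 2.08], [0.22, 2.7], [-1.18, 4.32], [0.11, 2.71], [-2.7, 2.7]. Speed limits (rad/s): [2.57, 2.57, 3.14, 3.14, 3.14, 3.14].

## Interface

Orientations are given as a unit quaternion [w, x, y, z].
In Python, from rig import manip gives the robot as it stands.
- The arm moves only by the tool step_arm, never from a script. Its argument "targets" is a list of rows, each a list of 2 entries, a list of its own where there are three numbers: the shift along the tool's x, y, z in mm, then the turn about the tool's x in degrees. A call has 1 to 20 rows; each row is the pose to reach, as a shift and turn from the pose commanded when the call began, along the tool's axes at that moment; what a row does not reach only later rows make up. A row lasts 1/10 s, in which the tool goes at most 50 mm and 8.59 degrees, less where a joint would pass 70% of its speed; a pose out of reach is approached as far as the arm can. A call with a gripper value outside its range is refused whole. "grip" is the closure, from 0 (fully open) to 1 (shut), set as the call begins (left out, the last holds). The fingers move at their own pace and stop on an object; "grip_force" is the grip in N (left out, the last holds). Time passes only in rows, so rows that repeat a pose let the fingers close. It gives the time, the measured TCP pose, the force and the opening at its end, in the units of the state.
- manip.get_state(): the state, without advancing time (a new reading comes with each control period).
- manip.get_image(name): name is "side" or "top"; returns a dict with "image" (400x640x3 uint8, red, green, blue), "fx", "fy", "cx", "cy" (pixels), "pose" (4x4, takes a point from camera to world coordinates). Camera axes: x right, y down, z forward; pixel columns grow to the right and rows downward; lengths in m; the calibration is good to about 2 mm. A picture is of the moment at which its call begins. There is no depth.
- manip.sign_off(): hands the job in, once; it reports no verdict.
Trained networks look in a picture, given as the dict that the camera call returned (one of the last four; its "shot" number tells which), for a name from the list of things; names that differ only in an ending like _2 or _b are one class to them, and where a whole thing is asked for, a point or a joint stands for the part that bears it (a point fixed in the world has none). Each returns a list of dicts, best first, with "confidence" (0 to 1); they miss things now and then, are a little off and sometimes report something else, mostly with a low value. They report only what shows in the picture. A call takes as long as a camera call. They do not tell look-alikes from the thing itself.
- manip.search_frame(picture, thing): "xyz" ([x, y, z] in m, in world coordinates, good to about 4 mm: the middle of the surface that is visible of it).
- manip.regions_of(picture, thing): "region" (400x640 bool, what is visible of it).
The state is a dict: "clock": time; "qpos": joint angles; "qd": joint speeds; "effort": joint torques, N m; "position": TCP position; "ee_rot": TCP orientation; "contact_force": force on the tool from outside, world axes, zero at the start; "moment": the same for the moment, N m; "width": finger opening in m.
Only numpy, scipy, OpenCV 4.12 (cv2) and the standard library are available. Lean on these libraries where they do the work, as an engineer would, in place of code of your own. Each camera call takes 0.05 s, during which the arm holds its last target.

## Working session

There is one attempt and no reset: what is moved stays moved. The work goes in short steps, Python scripts to look and compute and a tool call to move; the robot and the scene stay as the last step left them, time stands still between calls to the robot, and variables do not carry over. Pictures are saved under pics/ and viewed, and the job is handed in when it is done.

Besides the shell and the picture viewer there is one more tool, called after "Emit:" as a command line: name --argument value ..., lists and objects as JSON in quotes. step_arm: Moves the arm, as the interface text tells. Its arguments: {"type":"object","properties":{"targets":{"type":"array"},"grip":{"type":"number"},"grip_force":{"type":"number"}},"required":["targets"]}

```bash
ls; mkdir -p pics; python3 - <<'E'
from rig import manip
import cv2,numpy as np
print(manip.get_state(), manip.hold_point_z)
for n in("side","top"):
    p=manip.get_image(n); cv2.imwrite(f"pics/{n}0.png",p["image"][:,:,::-1]); print(n,p["fx"],p["fy"],p["cx"],p["cy"],np.round(p["pose"],4).tolist())
E
```

```text
pics
{'clock': 0.0, 'qpos': array([ 1.03600346e+00,  2.76624859e-01,  1.50616411e+00, -9.20955999e-06,
        1.36067436e+00, -1.21006141e-01]), 'qd': array([ 1.60248375e-03,  2.65584549e-04, -1.68977969e-05, -3.89917588e-05,
        6.86820293e-04,  5.00002569e-04]), 'effort': array([-1.58168357e-03, -4.16771543e+01, -2.45800978e+01, -8.65155052e-04,
        1.12753763e-02, -4.56017730e-06]), 'position': array([0.2309119 , 0.52596959, 0.20781037]), 'ee_rot': array([ 0.69181673,  0.14462634,  0.69223671, -0.14588068]), 'contact_force': array([ 0.11233253, -0.25223098, -0.21536271]), 'moment': array([-0.03249022, -0.00205412,  0.02824638]), 'width': 0.08558254326468465} 0.0187
side 373.1286966141842 373.1286966141842 314.5091709304015 202.34951628677354 [[0.8582, -0.267, 0.4384, 0.0531], [-0.5134, -0.4469, 0.7326, -0.672], [0.0003, -0.8538, -0.5206, 0.5551], [0.0, 0.0, 0.0, 1.0]]
top 441.03220982774155 441.03220982774155 320.8707990240359 198.2324846143236 [[-0.0124, -0.9939, 0.1099, 0.3539], [-0.9999, 0.0137, 0.0105, 0.0601], [-0.0119, -0.1098, -0.9939, 1.3605], [0.0, 0.0, 0.0, 1.0]]
```

View pics/side0.png

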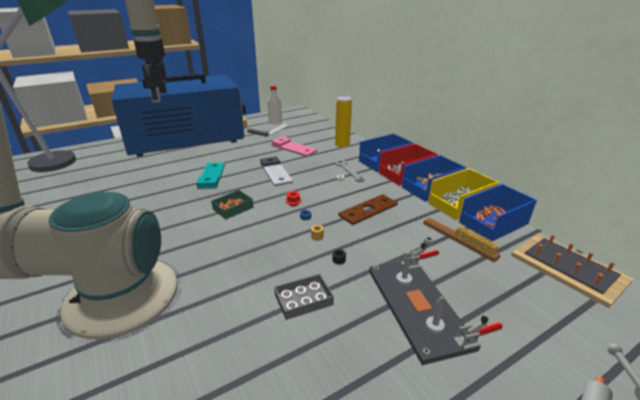

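View pics/top0.png

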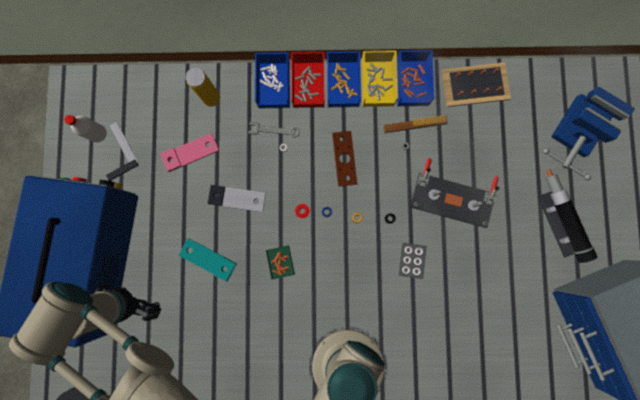

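```bash
cat > h.py <<'E'
from rig import manip
import cv2,numpy as np
from scipy.spatial.transform import Rotation as R
def proj(p,X):
    T=np.linalg.inv(p["pose"]); X=np.atleast_2d(X)@T[:3,:3].T+T[:3,3]
    return np.c_[p["fx"]*X[:,0]/X[:,2]+p["cx"],p["fy"]*X[:,1]/X[:,2]+p["cy"]]
def unproj(p,uv,z):
    uv=np.atleast_2d(uv).astype(float); d=np.c_[(uv[:,0]-p["cx"])/p["fx"],(uv[:,1]-p["cy"])/p["fy"],np.ones(len(uv))]@p["pose"][:3,:3].T
    o=p["pose"][:3,3]; return o+d*((z-o[2])/d[:,2])[:,None]
def crop(p,u0,v0,u1,v1,name,s=None):
    im=p["image"][v0:v1,u0:u1,::-1]; s=s or min(800/(u1-u0),600/(v1-v0)); cv2.imwrite("pics/"+name,cv2.resize(im,None,fx=s,fy=s,interpolation=cv2.INTER_CUBIC)); print(name,"scale",round(s,3))
E
python3 - <<'E'
from h import *
import pickle
P={n:manip.get_image(n) for n in("side","top")}
out={}
for n,p in P.items():
    for t in ["fixture","mounting_plate","template","brass_sleeve","blue_sleeve","black_sleeve","guide_bush"]:
        f=manip.search_frame(p,t); r=manip.regions_of(p,t); out[n,t]=r
        print(n,t,[(round(a["confidence"],2),np.round(a["xyz"],3).tolist()) for a in f])
        for a in r:
            v,u=np.nonzero(a["region"]); print("    reg",round(a["confidence"],2),len(u),np.round([u.mean(),v.mean()],1),u.min(),u.max(),v.min(),v.max())
pickle.dump((P,out),open("a.pkl","wb"))
crop(P["top"],170,120,430,300,"topc.png"); crop(P["side"],180,120,420,300,"sidec.png")
crop(P["top"],395,140,515,240,"topf.png"); crop(P["side"],350,220,520,370,"sidef.png")
E
```

```text
side fixture [(0.64, [0.485, -0.362, 0.019])]
    reg 0.87 6686 [425.9 310.6] 369 502 243 365
    reg 0.41 575 [275.1 171.2] 260 292 157 186
side mounting_plate [(0.91, [0.501, 0.333, 0.01]), (0.9, [0.313, 0.394, 0.01]), (0.64, [0.649, 0.483, 0.005])]
    reg 0.83 446 [292.7 146.7] 272 315 137 156
    reg 0.82 545 [275. 171.] 260 291 157 185
side template [(0.94, [0.619, -0.007, 0.01])]
    reg 0.69 901 [366.9 209.1] 339 396 194 225
side brass_sleeve [(0.56, [0.437, -0.041, 0.02])]
    reg 0.57 191 [316.6 232.4] 310 323 225 240
    reg 0.27 193 [293.  198.4] 286 300 191 206
side blue_sleeve [(0.63, [0.459, 0.049, 0.01])]
    reg 0.68 87 [305.1 215.1] 300 310 211 220
    reg 0.59 204 [292.8 198.5] 285 301 191 206
side black_sleeve [(0.73, [0.435, -0.142, 0.018])]
    reg 0.66 193 [338.7 256.6] 332 345 249 264
side guide_bush [(0.69, [0.46, 0.123, 0.026])]
    reg 0.53 209 [292.9 198.6] 285 301 191 206
top fixture [(0.55, [0.498, -0.329, 0.012]), (0.16, [0.441, -0.033, 0.027])]
    reg 0.65 3055 [452.7 199.1] 410 497 160 227
top mounting_plate [(0.94, [0.316, 0.423, 0.011]), (0.9, [0.507, 0.338, 0.007]), (0.75, [0.65, 0.492, 0.01])]
    reg 0.92 1113 [188.4 152.6] 160 217 134 172
    reg 0.74 1127 [206.5 259.4] 179 234 239 281
    reg 0.73 1069 [234.4 198.3] 207 263 185 210
    reg 0.67 1006 [344.  157.6] 331 356 130 186
top template [(0.87, [0.628, 0.001, 0.008])]
    reg 0.83 865 [343.9 158.9] 332 356 132 185
top brass_sleeve []
top blue_sleeve [(0.62, [0.461, 0.063, 0.014]), (0.33, [0.507, 0.336, 0.006])]
    reg 0.65 43 [327.1 210.8] 323 331 207 215
top black_sleeve [(0.49, [0.44, -0.131, 0.02])]
    reg 0.5 55 [389.1 218. ] 384 394 214 222
top guide_bush [(0.65, [0.465, 0.138, 0.035])]
    reg 0.44 164 [301.5 210.7] 295 309 204 218
topc.png scale 3.077
sidec.png scale 3.333
topf.png scale 6.0
sidef.png scale 4.0
```

View pics/topc.png

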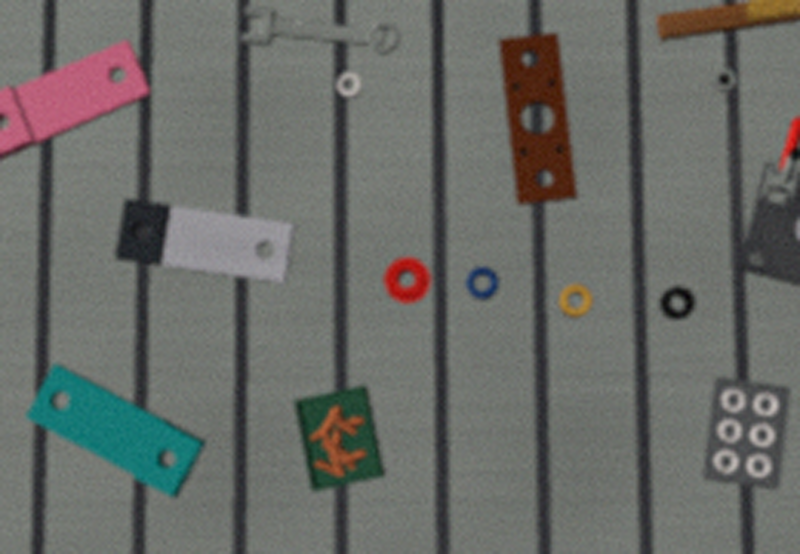

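View pics/sidec.png

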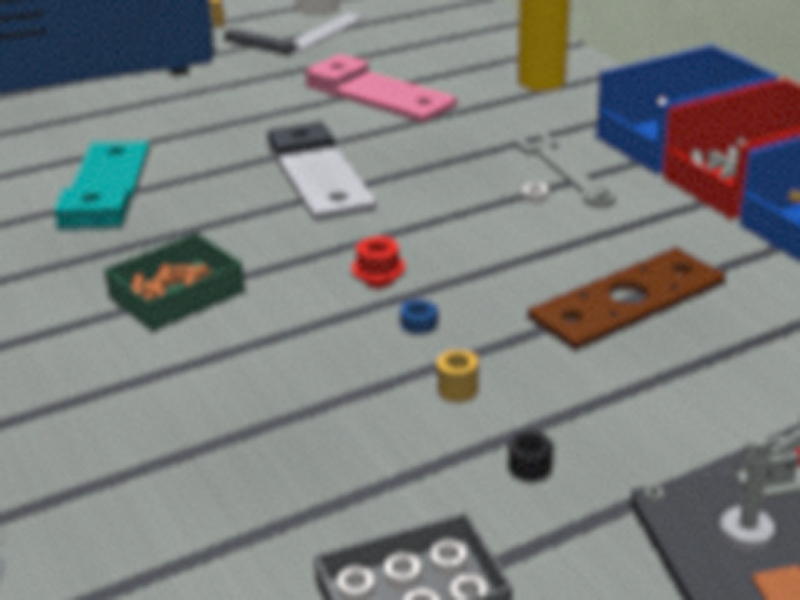

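View pics/topf.png

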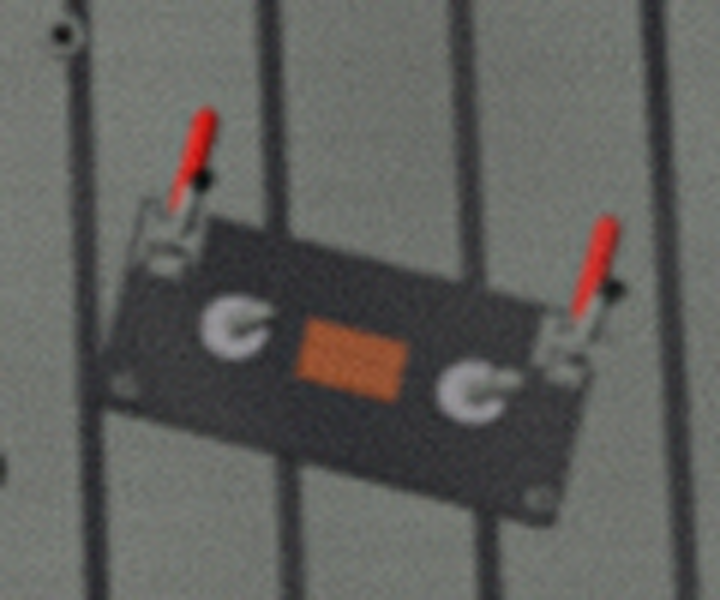

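View pics/sidef.png

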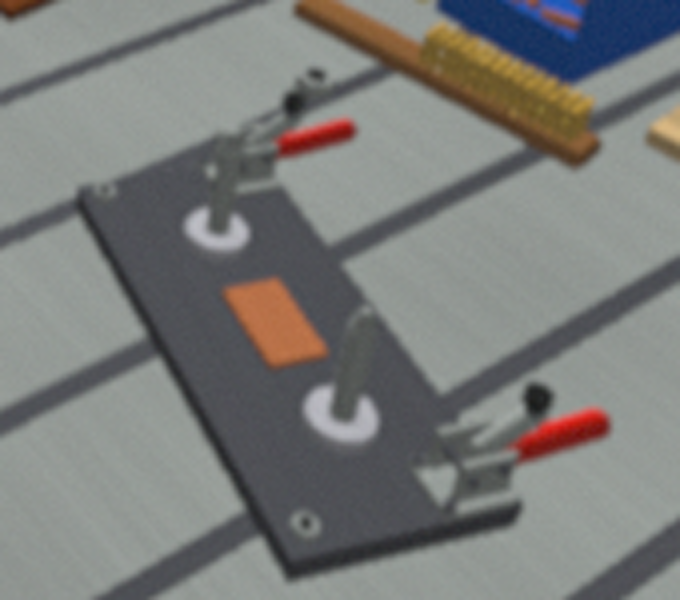

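```bash
cat >> h.py <<'E'
from scipy.optimize import minimize
def box(x0,x1,y0,y1,z0,z1): return np.array([[x,y,z] for x in(x0,x1) for y in(y0,y1) for z in(z0,z1)],float)/1000
def cyl(cx,cy,r,z0,z1,n=48):
    a=np.linspace(0,2*np.pi,n,endpoint=False); return np.concatenate([np.c_[cx+r*np.cos(a),cy+r*np.sin(a),np.full(n,z)] for z in(z0,z1)])/1000
# model: list of vertex sets, each a convex part whose outline is scored; holes: flat circles
MODELS={"mounting_plate":[box(-85,85,-30,30,0,10),box(40,84,-30,30,10,22),cyl(-62,0,8.5,10,10)],
 "template":[box(-85,85,-30,30,0,10),cyl(-62,0,8.5,10,10),cyl(62,0,8.5,10,10),cyl(0,0,16.5,10,10)],
 "brass_sleeve":[cyl(0,0,16,0,28)],"blue_sleeve":[cyl(0,0,16,0,16)],"black_sleeve":[cyl(0,0,16,0,22)],
 "guide_bush":[cyl(0,0,23,12,17)],
 "fixture":[box(-120,120,-55,55,0,15),cyl(62,0,16,23,23),cyl(-62,0,16,23,23),cyl(62,0,6,23,77),cyl(-62,0,6,23,77)]}
def place(V,q,z0=0.):
    c,s=np.cos(q[2]),np.sin(q[2]); return np.c_[q[0]+c*V[:,0]-s*V[:,1],q[1]+s*V[:,0]+c*V[:,1],V[:,2]+z0]
def outline(p,V,step=0.7):
    h=cv2.convexHull(proj(p,V).astype(np.float32))[:,0]; h2=np.roll(h,-1,0); P=[];N=[]
    for a,b in zip(h,h2):
        L=np.linalg.norm(b-a)
        if L<1e-3: continue
        k=max(1,int(L/step)); t=(np.arange(k)+.5)/k; P.append(a+(b-a)*t[:,None]); d=(b-a)/L; N.append(np.tile([d[1],-d[0]],(k,1)))
    return np.concatenate(P),np.concatenate(N)
def score(q,name,pics,z0=0.,d=1.0):
    S=[]
    for p in pics:
        if "f" not in p: p["f"]=cv2.GaussianBlur(p["image"],(0,0),0.7).astype(np.float32)
        for V in MODELS[name]:
            P,N=outline(p,place(V,q,z0)); g=lambda X:cv2.remap(p["f"],X[:,0].astype(np.float32)[None],X[:,1].astype(np.float32)[None],cv2.INTER_LINEAR)[0]
            D=np.linalg.norm(g(P+d*N)-g(P-d*N),axis=1); S.append(np.minimum(D,90))
    return -np.concatenate(S).mean()
def fit(name,pics,q0,z0=0.,yaw=True):
    best=None
    for d in(2.0,1.0):
        f=lambda u:score([u[0]/100,u[1]/100,(u[2]/10 if yaw else q0[2])],name,pics,z0,d)
        x0=np.array([q0[0]*100,q0[1]*100,q0[2]*10]); x0=x0 if best is None else best.x
        n=3 if yaw else 2; r=None
        for s in(0.6,-0.6,.25):
            sx=np.vstack([x0]+[x0+s*np.eye(3)[i]*(1 if i<2 else .8) for i in range(3)])
            if not yaw: sx=sx[:3,:2]; 
            rr=minimize(f,x0[:n],method="Nelder-Mead",options=dict(initial_simplex=sx,xatol=1e-3,fatol=1e-3))
            if r is None or rr.fun<r.fun: r=rr
        best=r
        if not yaw: best.x=np.r_[best.x,q0[2]*10]
    return np.array([best.x[0]/100,best.x[1]/100,best.x[2]/10]),-best.fun
def overlay(p,items,name,win,s=None):
    u0,v0,u1,v1=win; s=s or min(800/(u1-u0),600/(v1-v0)); im=cv2.resize(p["image"][v0:v1,u0:u1,::-1],None,fx=s,fy=s,interpolation=cv2.INTER_CUBIC)
    for n,q,z0 in items:
        for V in MODELS[n]:
            h=cv2.convexHull(proj(p,place(V,q,z0)).astype(np.float32))[:,0]; h=(h-[u0,v0]+.5)*s-.5
            cv2.polylines(im,[np.round(h).astype(np.int32)],True,(0,255,0),1)
    cv2.imwrite("pics/"+name,im)
E
cat > f.py <<'E'
from h import *
import pickle
P,out=pickle.load(open("a.pkl","rb")); s,t=P["side"],P["top"]
Q={"mounting_plate":(.505,.332,1.63),"template":(.624,-.003,-.03),"brass_sleeve":(.443,-.035,0),"blue_sleeve":(.46,.056,0),"black_sleeve":(.44,-.137,0),"guide_bush":(.463,.13,0),"fixture":(.495,-.33,-1.83)}
R_={}
for n,q in Q.items():
    y=len(MODELS[n])>1
    res=[fit(n,v,q,0,y) for v in([s,t],[s],[t])]
    R_[n]=res[0][0]
    for a,b in zip("bst",res): print(n,a,np.round(b[0],4),round(b[1],1))
pickle.dump(R_,open("pose.pkl","wb"))
it=[(n,q,0) for n,q in R_.items()]
overlay(t,it,"ov_t.png",(195,120,375,240)); overlay(s,it,"ov_s.png",(250,150,410,270)); overlay(t,it,"ov_tf.png",(395,150,515,240)); overlay(s,it,"ov_sf.png",(350,220,520,370))
E
python3 f.py
```

```text
mounting_plate b [0.5083 0.3365 1.416 ] 56.3
mounting_plate s [0.5074 0.334  1.4168] 56.8
mounting_plate t [0.5086 0.3371 1.4189] 57.7
template b [ 6.279e-01 -5.000e-04  1.034e-01] 66.5
template s [ 0.6265 -0.0016  0.0983] 64.0
template t [ 0.6283 -0.      0.1027] 70.3
brass_sleeve b [ 0.442  -0.0337  0.    ] 60.0
brass_sleeve s [ 0.4412 -0.0343  0.    ] 67.5
brass_sleeve t [ 0.4429 -0.0337  0.    ] 50.0
blue_sleeve b [0.4608 0.0575 0.    ] 67.7
blue_sleeve s [0.4599 0.0565 0.    ] 71.2
blue_sleeve t [0.4617 0.0579 0.    ] 66.6
black_sleeve b [ 0.4379 -0.1354  0.    ] 84.6
black_sleeve s [ 0.437 -0.137  0.   ] 82.7
black_sleeve t [ 0.4398 -0.1348  0.    ] 90.0
guide_bush b [0.4646 0.1324 0.    ] 78.3
guide_bush s [0.4633 0.1309 0.    ] 75.8
guide_bush t [0.4655 0.1329 0.    ] 86.0
fixture b [ 0.492  -0.3294 -1.8568] 57.1
fixture s [ 0.4913 -0.3298 -1.8564] 60.1
fixture t [ 0.4924 -0.3293 -1.857 ] 53.9
```

```bash
python3 - <<'E'
import cv2,numpy as np
a=[cv2.resize(cv2.imread(f"pics/{n}.png"),(400,300)) for n in("ov_t","ov_s","ov_tf","ov_sf")]
cv2.imwrite("pics/ov4.png",np.vstack([np.hstack(a[:2]),np.hstack(a[2:])]))
E
```

```text
(no output)
```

View pics/ov4.png

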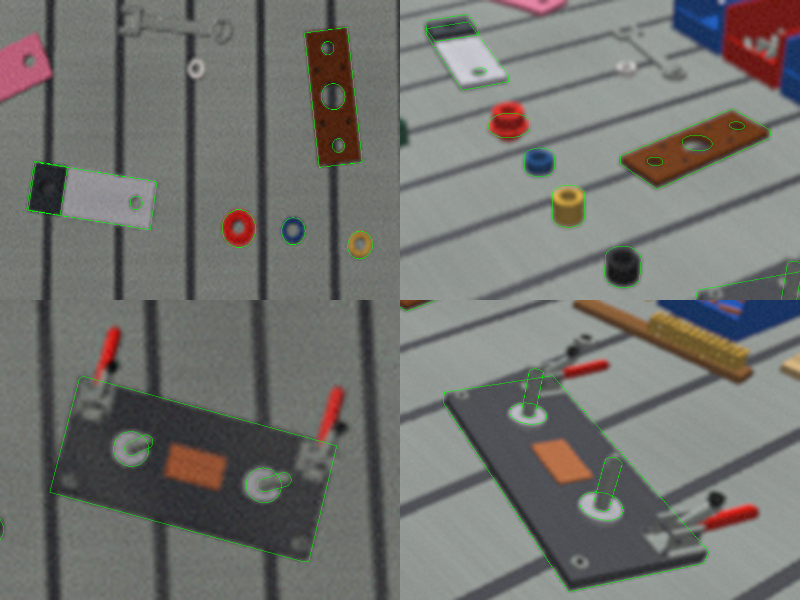

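```bash
cat >> h.py <<'E'
import pickle
def Rm(): 
    q=manip.get_state()["ee_rot"]; return R.from_quat(np.r_[q[1:],q[0]]).as_matrix()
def delta(x,y,z,jaw):
    """shift in tool axes (mm) and turn (deg) from measured pose to TCP x,y,z with jaw line direction jaw (world yaw rad, mod pi)"""
    st=manip.get_state(); M=Rm(); s=M.T@(np.array([x,y,z])-st["position"])*1000
    d=np.array([np.cos(jaw),np.sin(jaw),0]); e=M.T@d; a=np.degrees(np.arctan2(e[2],e[1])); a=(a+90)%180-90
    print("shift",np.round(s,1),"turn",round(a,2),"alt",round(a-np.sign(a)*180,2),"j6",round(st["qpos"][5],2)); return s,a
FY=np.pi-1.8568  # fixture yaw, clamps at local -y
E
python3 - <<'E'
from h import *
Q=pickle.load(open("pose.pkl","rb")); M=Rm(); print(np.round(M,4))
p=Q["mounting_plate"]; g=p[:2]+.015*np.array([np.cos(p[2]),np.sin(p[2])]); print(g)
delta(g[0],g[1],.08,p[2]+np.pi/2)
print("later turn to fixture: deg", np.degrees(-(FY-p[2])))
E
```

```text
[[ 0.      0.4021  0.9156]
 [-0.      0.9156 -0.4021]
 [-1.     -0.      0.    ]]
[0.51064092 0.35137034]
shift [128.7 -48.  326.3] turn 75.16 alt -104.84 j6 -0.12
later turn to fixture: deg 7.519309694200339
```

Emit:
step_arm --targets '[[[0, -48, 326], 75.2], [[0, -48, 326], 75.2], [[0, -48, 326], 75.2], [[0, -48, 326], 75.2], [[0, -48, 326], 75.2], [[0, -48, 326], 75.2], [[0, -48, 326], 75.2], [[60, -48, 326], 75.2], [[120, -48, 326], 75.2], [[150, -48, 326], 75.2], [[150, -48, 326], 75.2], [[150, -48, 326], 75.2], [[150, -48, 326], 75.2]]' --grip 0.18 --grip_force 60

```text
clock: 2.9
position: [0.5127, 0.3528, 0.0618]
ee_rot: [0.46, 0.539, 0.459, -0.535]
contact_force: [0.3, 0.0, 0.7]
width: 0.0701
```

```bash
python3 - <<'E'
from h import *
P={n:manip.get_image(n) for n in("side","top")}
print(manip.get_state()["position"],manip.get_state()["qd"].round(3))
Q=pickle.load(open("pose.pkl","rb"));p=Q["mounting_plate"]; g=p[:2]+.015*np.array([np.cos(p[2]),np.sin(p[2])])
delta(g[0],g[1],.012,p[2]+np.pi/2)
crop(P["side"],230,110,320,200,"s1.png"); crop(P["top"],190,150,290,230,"t1.png")
E
```

```text
[0.51253649 0.35280423 0.06203652] [-0.001  0.     0.014  0.    -0.002 -0.001]
shift [50.  -1.9  1.9] turn -0.02 alt 179.98 j6 0.65
s1.png scale 6.667
t1.png scale 7.5
```

View pics/s1.png

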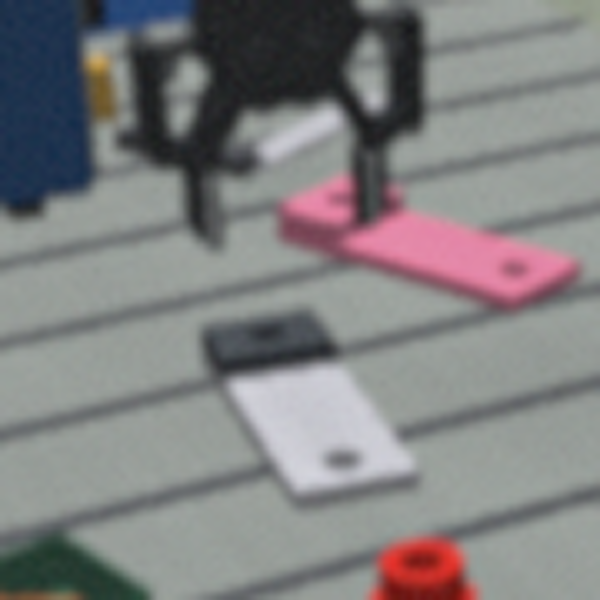

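View pics/t1.png

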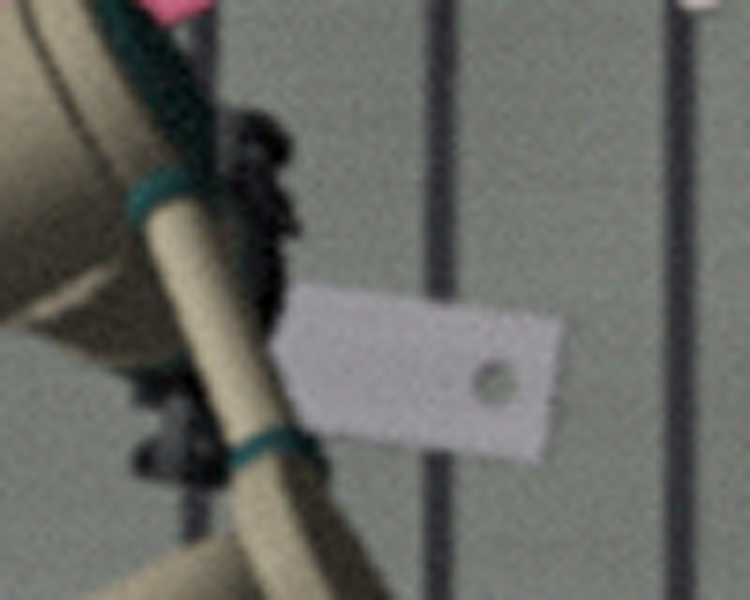

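Emit:
step_arm --targets '[[[30, -2, 2], 0], [[48, -2, 2], 0], [[48, -2, 2], 0], [[48, -2, 2], 0], [[48, -2, 2], 0]]'

```text
clock: 3.5
position: [0.5096, 0.3507, 0.0128]
ee_rot: [0.46, 0.539, 0.459, -0.536]
contact_force: [0.1, 0.4, -0.0]
width: 0.0699
```

```bash
cat > st.py <<'E'
from h import *
s=manip.get_state(); print(s["clock"],s["position"].round(4),s["contact_force"].round(1),s["width"].round(4))
E
python3 st.py
```

```text
Traceback (most recent call last):
  File "st.py", line 2, in <module>
    s=manip.get_state(); print(s["clock"],s["position"].round(4),s["contact_force"].round(1),s["width"].round(4))
                                                                                             ^^^^^^^^^^^^^^^^
AttributeError: 'float' object has no attribute 'round'
```

Now feel down for the table in small increments.

Emit:
step_arm --targets '[[[3, 0, 0], 0], [[6, 0, 0], 0], [[8, 0, 0], 0], [[8, 0, 0], 0], [[8, 0, 0], 0]]'

```text
clock: 4.0
position: [0.5081, 0.3497, 0.0026]
ee_rot: [-0.46, -0.537, -0.46, 0.537]
contact_force: [0.4, -0.6, -0.4]
width: 0.0699
```

Emit:
step_arm --targets '[[[1, 0, 0], 0], [[2, 0, 0], 0], [[2, 0, 0], 0], [[2, 0, 0], 0]]'

```text
clock: 4.4
position: [0.5081, 0.3498, 0.0007]
ee_rot: [0.46, 0.537, 0.46, -0.537]
contact_force: [0.6, -0.6, 0.4]
width: 0.0702
```

Emit:
step_arm --targets '[[[1, 0, 0], 0], [[2, 0, 0], 0], [[2, 0, 0], 0], [[2, 0, 0], 0]]'

```text
clock: 4.8
position: [0.5081, 0.3498, -0.0014]
ee_rot: [-0.46, -0.537, -0.46, 0.537]
contact_force: [0.4, 0.0, 0.0]
width: 0.0701
```

Emit:
step_arm --targets '[[[1, 2, 0], 0], [[2, 2, -1], 0], [[2, 2, -1], 0], [[2, 2, -1], 0]]'

```text
clock: 5.2
position: [0.5103, 0.3505, -0.0033]
ee_rot: [-0.46, -0.537, -0.46, 0.537]
contact_force: [-0.4, 0.1, -0.2]
width: 0.07
```

Emit:
step_arm --targets '[[[1, 0, 0], 0], [[2, 0, 0], 0], [[2, 0, 0], 0], [[2, 0, 0], 0]]'

```text
clock: 5.6
position: [0.5103, 0.3505, -0.0053]
ee_rot: [0.46, 0.537, 0.46, -0.537]
contact_force: [0.6, -0.1, 0.6]
width: 0.0696
```

Emit:
step_arm --targets '[[[1, 0, 0], 0], [[1.5, 0, 0], 0], [[1.5, 0, 0], 0]]'

```text
clock: 5.9
position: [0.5102, 0.3504, -0.0069]
ee_rot: [-0.46, -0.537, -0.46, 0.537]
contact_force: [-0.1, 0.2, 0.1]
width: 0.0701
```

Emit:
step_arm --targets '[[[0, 0, 0], 0], [[0, 0, 0], 0], [[0, 0, 0], 0], [[0, 0, 0], 0], [[0, 0, 0], 0], [[0, 0, 0], 0]]' --grip 0.27

```text
clock: 6.5
position: [0.5103, 0.3505, -0.0068]
ee_rot: [0.46, 0.537, 0.46, -0.537]
contact_force: [0.1, 0.8, -0.2]
width: 0.0625
```

Emit:
step_arm --targets '[[[0, 0, 0], 0], [[0, 0, 0], 0], [[0, 0, 0], 0], [[0, 0, 0], 0], [[0, 0, 0], 0], [[0, 0, 0], 0]]' --grip 1 --grip_force 80

```text
clock: 7.1
position: [0.5103, 0.3505, -0.0068]
ee_rot: [0.46, 0.537, 0.46, -0.537]
contact_force: [0.0, -0.0, -0.1]
width: -0.0001
```

```bash
sed -i 's/,s\["width"\].round(4)/,round(s["width"],4)/' st.py; python3 - <<'E'
from h import *
P={n:manip.get_image(n) for n in("side","top")}
s=manip.get_state(); print(s["position"],s["width"],s["qpos"])
crop(P["side"],230,110,320,200,"s2.png"); crop(P["top"],190,150,290,230,"t2.png")
E
```

```text
[ 0.5102797   0.35051004 -0.0067543 ] 2.5528369671384704e-05 [4.89501526e-01 5.24107514e-01 1.69235517e+00 7.22600910e-05
 9.25010812e-01 6.44940439e-01]
s2.png scale 6.667
t2.png scale 7.5
```

View pics/s2.png

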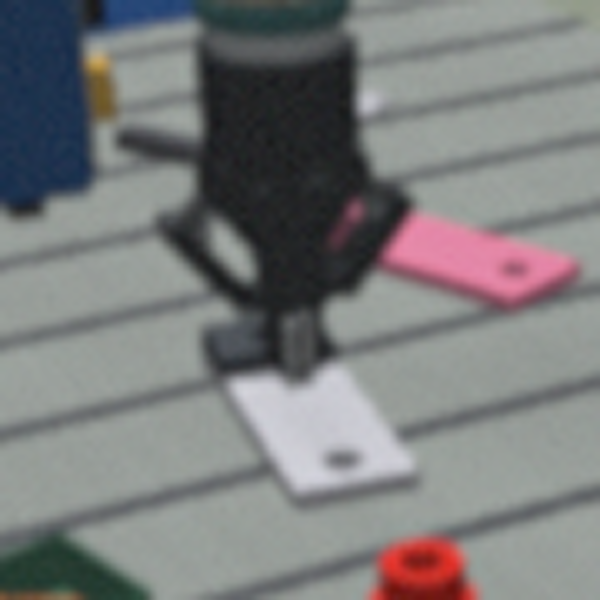

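View pics/t2.png

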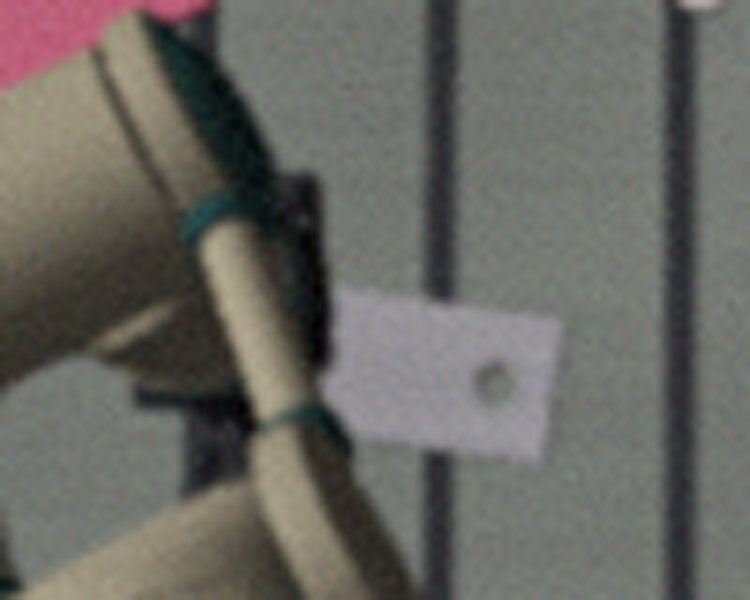

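```bash
python3 - <<'E'
from h import *
s=manip.get_image("side")
x,y,_=manip.get_state()["position"]
for z in(-.007,0,.01,.02,.03): print(z,(proj(s,[x,y,z])-[230,110])*6.667)
Q=pickle.load(open("pose.pkl","rb"));print(fit("mounting_plate",[s],Q["mounting_plate"]),Q["mounting_plate"])
E
```

```text
-0.007 [[297.49255474 417.25954813]]
0 [[296.71457093 404.67136361]]
0.01 [[295.59518963 386.55918935]]
0.02 [[294.46631757 368.29344959]]
0.03 [[293.32783354 349.872183  ]]
(array([0.5106674 , 0.34636212, 1.41937203]), np.float64(49.66059875488281)) [0.50832867 0.33654963 1.41602937]
```

Emit:
step_arm --targets '[[[0.5, 0, 0], 0], [[1, 0, 0], 0], [[1, 0, 0], 0]]'

```text
clock: 7.55
position: [0.5102, 0.3505, -0.0079]
ee_rot: [-0.46, -0.537, -0.46, 0.537]
contact_force: [-0.2, 0.4, -0.5]
width: -0.0001
```

Emit:
step_arm --targets '[[[0.5, 0, 0], 0], [[1, 0, 0], 0], [[1, 0, 0], 0]]'

```text
clock: 7.85
position: [0.5102, 0.3505, -0.0089]
ee_rot: [-0.46, -0.537, -0.46, 0.537]
contact_force: [-0.3, -0.3, 0.4]
width: 0.0003
```

Emit:
step_arm --targets '[[[0.5, 0, 0], 0], [[1, 0, 0], 0], [[1, 0, 0], 0]]'

```text
clock: 8.15
position: [0.5102, 0.3505, -0.0099]
ee_rot: [-0.46, -0.537, -0.46, 0.537]
contact_force: [0.2, 0.5, 0.4]
width: 0.0003
```

Emit:
step_arm --targets '[[[0.5, 0, 0], 0], [[1, 0, 0], 0], [[1, 0, 0], 0]]'

```text
clock: 8.45
position: [0.5102, 0.3505, -0.0109]
ee_rot: [-0.46, -0.537, -0.46, 0.537]
contact_force: [0.1, 0.0, 0.1]
width: 0.0004
```

Emit:
step_arm --targets '[[[0.5, 0, 0], 0], [[1, 0, 0], 0], [[1, 0, 0], 0]]'

```text
clock: 8.75
position: [0.5102, 0.3505, -0.0119]
ee_rot: [-0.46, -0.537, -0.46, 0.537]
contact_force: [-0.0, -0.2, 0.3]
width: 0.0002
```

Emit:
step_arm --targets '[[[0.5, 0, 0], 0], [[1, 0, 0], 0], [[1, 0, 0], 0]]'

```text
clock: 9.05
position: [0.5103, 0.3505, -0.0125]
ee_rot: [0.46, 0.537, 0.46, -0.537]
contact_force: [0.4, -0.3, 2.9]
width: 0.0003
```

Emit:
step_arm --targets '[[[-2, 0, 0], 0], [[-2, 0, 0], 0], [[-2, 0, 0], 0], [[-2, 0, 0], 0], [[-2, 0, 0], 0], [[-2, 0, 0], 0], [[-2, 0, 0], 0], [[-2, 0, 0], 0], [[3, 0, 0], 0], [[6, 0, 0], 0], [[9, 0, 0], 0], [[11, 0, 0], 0], [[11, 0, 0], 0]]' --grip 0.18

```text
clock: 10.35
position: [0.51, 0.3504, -0.0243]
ee_rot: [-0.46, -0.537, -0.46, 0.538]
contact_force: [-0.5, -0.3, -0.7]
width: 0.0698
```

Emit:
step_arm --targets '[[[1, 0, 0], 0], [[2, 0, 0], 0], [[2, 0, 0], 0]]'

```text
clock: 10.65
position: [0.5102, 0.3505, -0.0258]
ee_rot: [-0.46, -0.537, -0.46, 0.537]
contact_force: [0.6, -0.3, -0.5]
width: 0.0699
```

Emit:
step_arm --targets '[[[1, 0, 0], 0], [[2, 0, 0], 0], [[2, 0, 0], 0]]'

```text
clock: 10.95
position: [0.5102, 0.3504, -0.0279]
ee_rot: [-0.46, -0.537, -0.46, 0.537]
contact_force: [0.1, 0.6, -0.2]
width: 0.0704
```

Emit:
step_arm --targets '[[[0, 0, 0], 0], [[0, 0, 0], 0], [[0, 0, 0], 0], [[0, 0, 0], 0], [[0, 0, 0], 0]]' --grip 0.27

```text
clock: 11.45
position: [0.5103, 0.3505, -0.0278]
ee_rot: [0.46, 0.537, 0.46, -0.537]
contact_force: [0.6, -0.7, -0.0]
width: 0.0625
```

Emit:
step_arm --targets '[[[0, 0, 0], 0], [[0, 0, 0], 0], [[0, 0, 0], 0], [[0, 0, 0], 0], [[0, 0, 0], 0]]' --grip 0.5 --grip_force 80

```text
clock: 11.95
position: [0.5105, 0.3506, -0.0269]
ee_rot: [0.46, 0.538, 0.46, -0.537]
contact_force: [-0.4, -0.4, 4.6]
width: 0.0578
```

Emit:
step_arm --targets '[[[-5, 0, 0], 0], [[-20, 0, 0], 0], [[-50, 0, 0], 0], [[-90, 0, 0], 0], [[-120, 0, 0], 0], [[-120, 0, 0], 0], [[-120, 0, 0], 0], [[-120, 0, 0], 0]]' --grip 0.6

```text
clock: 12.75
position: [0.5085, 0.3495, 0.0898]
ee_rot: [-0.459, -0.536, -0.46, 0.539]
contact_force: [-0.7, -0.4, -3.6]
width: 0.0576
```

```bash
python3 - <<'E'
from h import *
P={n:manip.get_image(n) for n in("side","top")}
s=manip.get_state(); print(s["position"],s["width"],s["contact_force"],s["moment"])
crop(P["side"],220,80,330,190,"s3.png",4); crop(P["top"],170,140,290,230,"t3.png",4)
E
```

```text
[0.50876898 0.34967984 0.08982153] 0.057831755215480195 [-1.29234419 -0.23258166 -3.42471558] [ 0.03332622  0.01846889 -0.01132021]
s3.png scale 4
t3.png scale 4
```

View pics/s3.png

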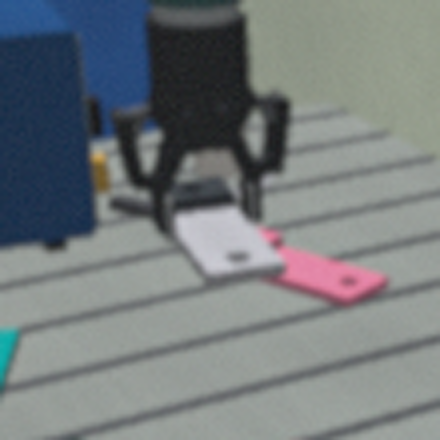

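View pics/t3.png

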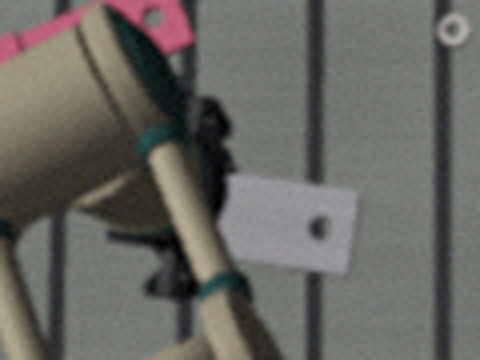

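```bash
python3 - <<'E'
from h import *
Q=pickle.load(open("pose.pkl","rb"));p=Q["mounting_plate"]; F=Q["fixture"]
d=np.array([.5105,.3506])-p[:2]; a=FY-p[2]; c,s=np.cos(a),np.sin(a); T=F[:2]+[c*d[0]-s*d[1],s*d[0]+c*d[1]]
print(T,FY); delta(T[0],T[1],.0898,FY+np.pi/2)
E
```

```text
[ 0.49595137 -0.31577696] 1.284792653589793
shift [  1.5  90.4 659.4] turn 7.48 alt -172.52 j6 0.64
```

Emit:
step_arm --targets '[[[0, 6, 45], 0.5], [[0, 12, 90], 1], [[0, 18, 135], 1.5], [[0, 24, 180], 2], [[0, 30, 225], 2.5], [[0, 37, 270], 3], [[0, 43, 315], 3.5], [[0, 49, 360], 4], [[0, 55, 405], 4.5], [[0, 62, 450], 5], [[0, 68, 495], 5.5], [[0, 74, 540], 6], [[0, 80, 585], 6.5], [[0, 86, 630], 7], [[0, 90, 659], 7.5], [[0, 90, 659], 7.5], [[0, 90, 659], 7.5], [[0, 90, 659], 7.5], [[0, 90, 659], 7.5]]'

```text
clock: 14.75
position: [0.4969, -0.3129, 0.0917]
ee_rot: [-0.423, -0.566, -0.424, 0.566]
contact_force: [0.6, 0.3, -3.7]
width: 0.0573
```

```bash
python3 - <<'E'
from h import *
P={n:manip.get_image(n) for n in("side","top")}
pickle.dump(P,open("b.pkl","wb"))
delta(.49595,-.31578,.0898,FY+np.pi/2)
crop(P["side"],340,160,520,360,"s4.png",3); crop(P["top"],370,130,520,250,"t4.png",4)
E
```

```text
shift [ 2.3 -0.5  2.7] turn 0.06 alt -179.94 j6 -0.4
s4.png scale 3
t4.png scale 4
```

View pics/s4.png

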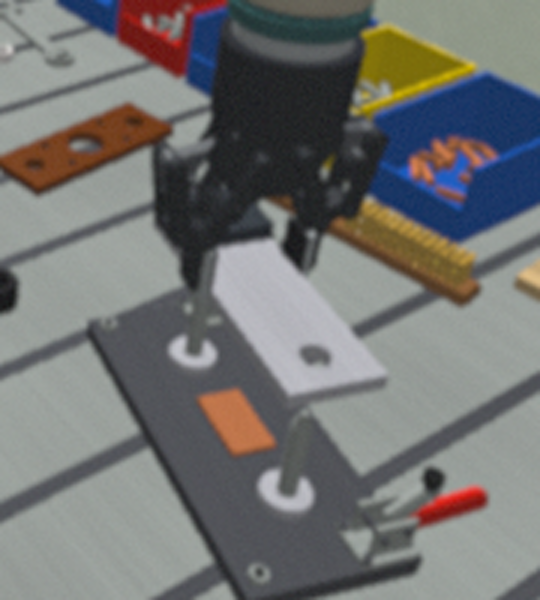

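View pics/t4.png

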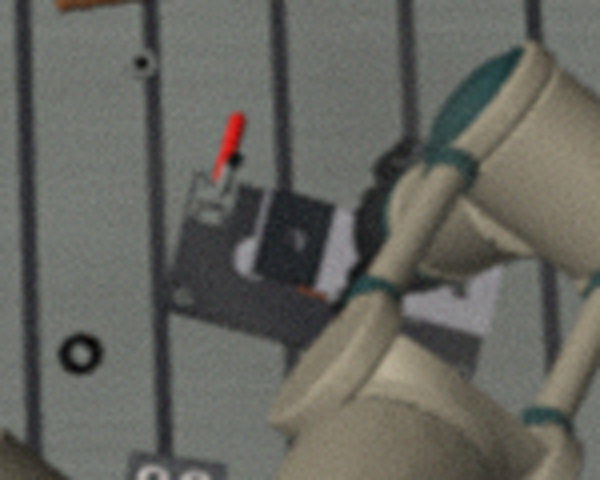

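```bash
python3 - <<'E'
from h import *
P=pickle.load(open("b.pkl","rb")); F=pickle.load(open("pose.pkl","rb"))["fixture"]
for z in(.110,.115,.119,.123,.128):
    for v in("side",): 
        q,sc=fit("mounting_plate",[P[v]],(F[0],F[1],FY),z); print(z,v,q.round(4),round(sc,1))
q=(F[0],F[1],FY)
overlay(P["side"],[("mounting_plate",(F[0]+.001,F[1]+.003,FY),.119)],"s5.png",(380,200,500,300),4);overlay(P["top"],[("mounting_plate",(F[0]+.001,F[1]+.003,FY),.119)],"t5.png",(400,160,520,250),4)
a=cv2.imread("pics/s5.png");b=cv2.imread("pics/t5.png");cv2.imwrite("pics/st5.png",np.vstack([a[:300],b[:300]]))
E
```

```text
0.11 side [ 0.4994 -0.3223  1.3025] 43.4
0.115 side [ 0.4945 -0.3256  1.2969] 43.6
0.119 side [ 0.4907 -0.3283  1.2927] 43.3
0.123 side [ 0.4868 -0.3309  1.2866] 42.8
0.128 side [ 0.4818 -0.3343  1.2806] 41.6
```

View pics/st5.png

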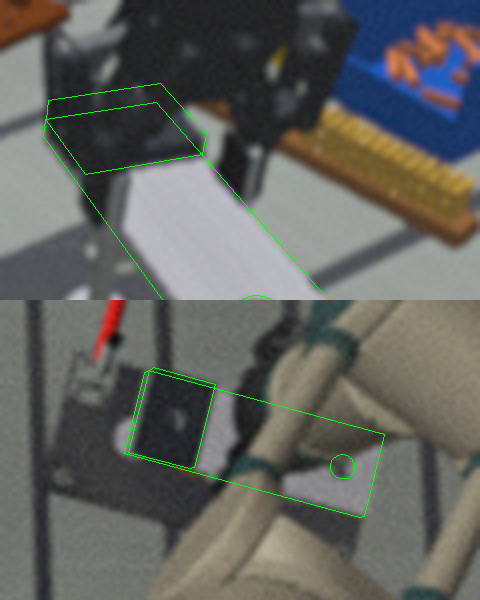

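Emit:
step_arm --targets '[[[5, -0.5, 2.5], 0], [[15, -0.5, 2.5], 0], [[20, -0.5, 2.5], 0], [[20, -0.5, 2.5], 0], [[20, -0.5, 2.5], 0]]'

```text
clock: 15.35
position: [0.4958, -0.3166, 0.0717]
ee_rot: [-0.423, -0.566, -0.424, 0.566]
contact_force: [-0.3, -0.1, -4.2]
width: 0.0575
```

```bash
python3 - <<'E'
from h import *
P={n:manip.get_image(n) for n in("side","top")}
pickle.dump(P,open("b.pkl","wb"))
delta(.49595,-.31578,.0898,FY+np.pi/2); print(manip.get_state()["position"])
z=manip.get_state()["position"][2]+.027
crop(P["side"],380,200,500,350,"s6.png",4)
F=pickle.load(open("pose.pkl","rb"))["fixture"]
overlay(P["side"],[("mounting_plate",(F[0],F[1],FY),z)],"s5.png",(380,200,500,300),4);overlay(P["top"],[("mounting_plate",(F[0],F[1],FY),z)],"t5.png",(400,160,520,250),4)
a=cv2.imread("pics/s5.png");b=cv2.imread("pics/t5.png");c=cv2.imread("pics/s6.png");cv2.imwrite("pics/st6.png",np.hstack([np.vstack([a[:300],b[:300]]),c]) if False else np.hstack([np.vstack([a[:300],b[:300]])[:,:400],c[:600,80:480]]))
E
```

```text
shift [-17.5  -0.5  -1.1] turn -0.03 alt 179.97 j6 -0.4
[ 0.49615373 -0.31697417  0.07232758]
s6.png scale 4
```

View pics/st6.png

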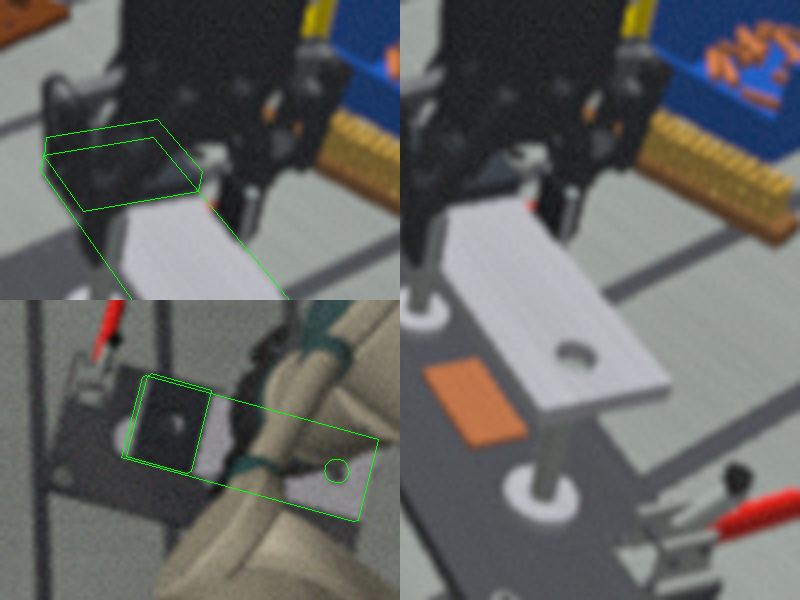

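Emit:
step_arm --targets '[[[5, -0.5, -1], 0], [[10, -0.5, -1], 0], [[15, -0.5, -1], 0], [[20, -0.5, -1], 0], [[25, -0.5, -1], 0], [[25, -0.5, -1], 0], [[25, -0.5, -1], 0]]'

```text
clock: 16.15
position: [0.4957, -0.3156, 0.047]
ee_rot: [0.423, 0.566, 0.424, -0.566]
contact_force: [-0.3, -0.2, -4.0]
width: 0.0574
```

```bash
python3 - <<'E'
from h import *
P={n:manip.get_image(n) for n in("side","top")}
pickle.dump(P,open("b.pkl","wb"))
delta(.49595,-.31578,-.004,FY+np.pi/2); s=manip.get_state();print(s["position"],s["contact_force"])
z=manip.get_state()["position"][2]+.027
F=pickle.load(open("pose.pkl","rb"))["fixture"]
overlay(P["side"],[("mounting_plate",(F[0],F[1],FY),z)],"s7.png",(360,200,500,350),4);overlay(P["top"],[("mounting_plate",(F[0],F[1],FY),z)],"t7.png",(400,160,460,250),4)
a=cv2.imread("pics/s7.png");b=cv2.imread("pics/t7.png");a[:360,-240:]=b;cv2.imwrite("pics/st7.png",a)
E
```

```text
shift [51.4 -0.  -0.1] turn -0.02 alt 179.98 j6 -0.4
[ 0.49595152 -0.31584785  0.04735712] [ 0.42137648 -0.36786588 -3.50327915]
```

View pics/st7.png

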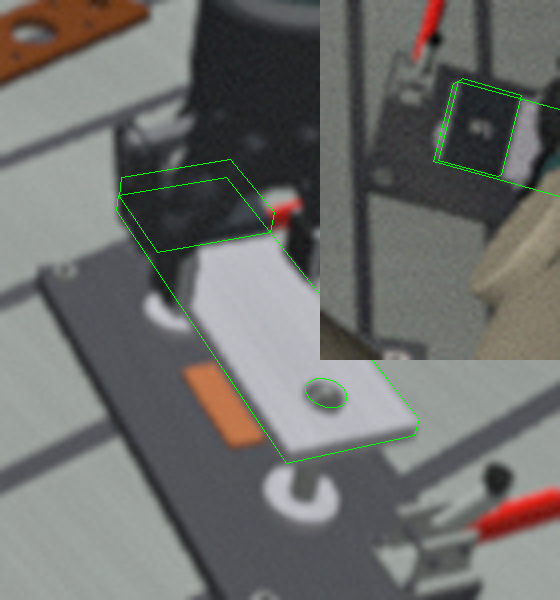

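Emit:
step_arm --targets '[[[5, 0, 0], 0], [[10, 0, 0], 0], [[15, 0, 0], 0], [[20, 0, 0], 0], [[25, 0, 0], 0], [[30, 0, 0], 0], [[34, 0, 0], 0], [[38, 0, 0], 0], [[40, 0, 0], 0], [[40, 0, 0], 0], [[40, 0, 0], 0]]'

```text
clock: 17.35
position: [0.4958, -0.3157, 0.0072]
ee_rot: [0.424, 0.566, 0.423, -0.566]
contact_force: [0.4, -0.3, -3.4]
width: 0.0575
```

```bash
python3 - <<'E'
from h import *
delta(.49595,-.31578,-.004,FY+np.pi/2); s=manip.get_state();print(s["position"],s["contact_force"],s["moment"])
E
```

```text
shift [11.2  0.1  0. ] turn -0.02 alt 179.98 j6 -0.4
[ 0.49584212 -0.31572122  0.00724039] [ 0.4457829  -0.34786539 -3.39690572] [-0.02190069  0.00473716  0.07313068]
```

Emit:
step_arm --targets '[[[2, 0, 0], 0], [[4, 0, 0], 0], [[6, 0, 0], 0], [[8, 0, 0], 0], [[8, 0, 0], 0], [[8, 0, 0], 0]]'

```text
clock: 17.95
position: [0.4957, -0.3156, -0.0009]
ee_rot: [0.423, 0.566, 0.424, -0.566]
contact_force: [0.1, -0.6, -3.4]
width: 0.0575
```

Emit:
step_arm --targets '[[[1, 0, 0], 0], [[2, 0, 0], 0], [[2, 0, 0], 0]]'

```text
clock: 18.25
position: [0.4956, -0.3156, -0.003]
ee_rot: [0.423, 0.566, 0.424, -0.566]
contact_force: [0.5, -1.1, -4.1]
width: 0.0575
```

Emit:
step_arm --targets '[[[1, 0, 0], 0], [[2, 0, 0], 0], [[2, 0, 0], 0]]'

```text
clock: 18.55
position: [0.4958, -0.3157, -0.004]
ee_rot: [0.424, 0.566, 0.423, -0.566]
contact_force: [-1.6, 1.2, 3.3]
width: 0.0575
```

Emit:
step_arm --targets '[[[0, 0, 0], 0], [[0, 0, 0], 0], [[0, 0, 0], 0], [[0, 0, 0], 0], [[-5, 0, 0], 0], [[-30, 0, 0], 0], [[-70, 0, 0], 0], [[-110, 0, 0], 0], [[-130, 0, 0], 0], [[-130, 0, 0], 0]]' --grip 0.18

```text
clock: 19.55
position: [0.4979, -0.3174, 0.1293]
ee_rot: [0.426, 0.567, 0.421, -0.565]
contact_force: [1.0, -0.5, 0.6]
width: 0.0701
```

```bash
python3 - <<'E'
from h import *
P={n:manip.get_image(n) for n in("side","top")}
F=pickle.load(open("pose.pkl","rb"))["fixture"]
q,s=fit("mounting_plate",[P["side"]],(F[0],F[1],FY),.023);print(q,s,F[:2],FY)
overlay(P["side"],[("mounting_plate",(F[0],F[1],FY),.023)],"s8.png",(360,220,500,360),4)
b=manip.get_state();print(b["position"])
Q=pickle.load(open("pose.pkl","rb"));B=Q["brass_sleeve"];delta(B[0],B[1],.1,.0)
E
```

```text
[ 0.49455394 -0.32750246  1.27984476] 52.724342346191406 [ 0.49196008 -0.32942237] 1.284792653589793
[ 0.49555884 -0.31554427  0.12530401]
shift [  25.2 -131.  -255.3] turn -16.41 alt 163.59 j6 -0.4
```

View pics/s8.png

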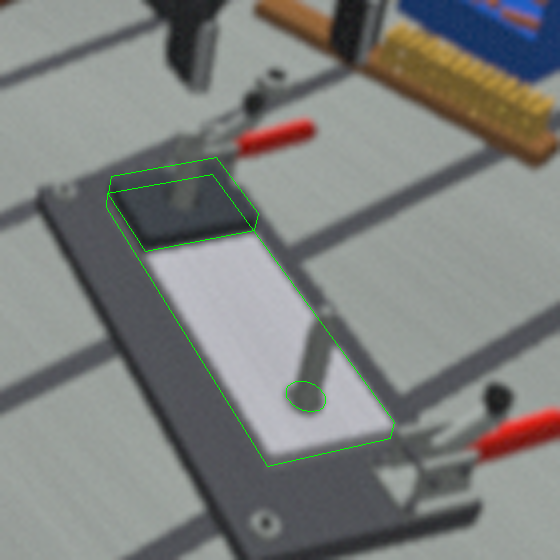

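```bash
python3 - <<'E'
from h import *
Q=pickle.load(open("pose.pkl","rb"));B=Q["brass_sleeve"];delta(B[0],B[1],.02,FY+np.pi/2)
E
```

```text
shift [ 105.2 -131.  -255.3] turn -0.02 alt 179.98 j6 -0.4
```

Emit:
step_arm --targets '[[[0, -22, -43], 0], [[0, -44, -86], 0], [[0, -66, -129], 0], [[0, -88, -172], 0], [[0, -110, -215], 0], [[0, -131, -255], 0], [[30, -131, -255], 0], [[70, -131, -255], 0], [[100, -131, -255], 0], [[100, -131, -255], 0], [[100, -131, -255], 0], [[100, -131, -255], 0], [[100, -131, -255], 0]]' --grip 0.38 --grip_force 50

```text
clock: 20.95
position: [0.4433, -0.0344, 0.0264]
ee_rot: [0.424, 0.567, 0.423, -0.566]
contact_force: [-0.2, -0.4, 0.6]
width: 0.0531
```

```bash
cat > d.py <<'E'
import sys
from h import *
Q=pickle.load(open("pose.pkl","rb"));B=Q[sys.argv[1]];delta(B[0],B[1],float(sys.argv[2]),FY+np.pi/2)
s=manip.get_image("side"); print(manip.get_state()["position"])
u,v=proj(s,[B[0],B[1],.03])[0].astype(int); crop(s,u-60,v-60,u+60,v+40,sys.argv[3],5)
E
python3 d.py brass_sleeve -.019 s9.png
```

```text
shift [45.4 -1.6 -0.3] turn -0.04 alt 179.96 j6 0.05
[ 0.44323239 -0.03441986  0.02640496]
s9.png scale 5
```

View pics/s9.png

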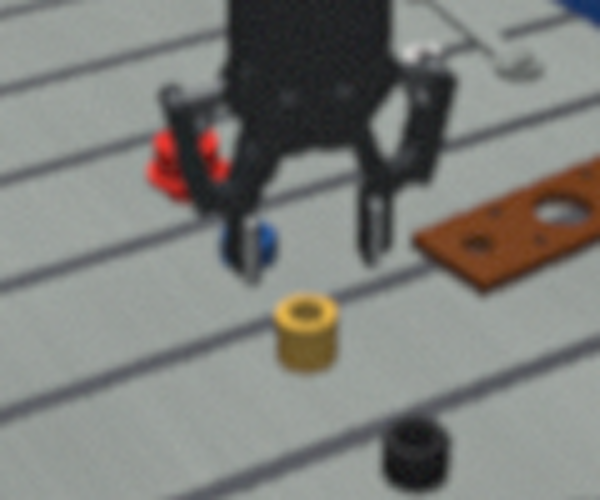

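Emit:
step_arm --targets '[[[15, -1.5, 0], 0], [[30, -1.5, 0], 0], [[40, -1.5, 0], 0], [[45, -1.5, 0], 0], [[45, -1.5, 0], 0], [[45, -1.5, 0], 0]]'

```text
clock: 21.6
position: [0.4411, -0.0337, -0.0194]
ee_rot: [0.424, 0.566, 0.423, -0.566]
contact_force: [-0.8, 0.5, -0.4]
width: 0.0527
```

Emit:
step_arm --targets '[[[0, 0, 0], 0], [[0, 0, 0], 0], [[0, 0, 0], 0], [[0, 0, 0], 0], [[0, 0, 0], 0], [[0, 0, 0], 0]]' --grip 0.8

```text
clock: 22.2
position: [0.4413, -0.0338, -0.019]
ee_rot: [0.424, 0.567, 0.423, -0.566]
contact_force: [-1.1, -0.5, 6.5]
width: 0.0312
```

Emit:
step_arm --targets '[[[-3, 0, 0], 0], [[-20, 0, 0], 0], [[-60, 0, 0], 0], [[-100, 0, 0], 0], [[-112, 0, 0], 0], [[-112, 0, 0], 0], [[-112, 0, 0], 0], [[-112, 0, 0], 0]]'

```text
clock: 23.0
position: [0.4393, -0.0333, 0.0909]
ee_rot: [-0.423, -0.566, -0.424, 0.567]
contact_force: [-0.4, -0.5, -1.7]
width: 0.0308
```

```bash
cat >> h.py <<'E'
def pin(sgn):
    F=pickle.load(open("pose.pkl","rb"))["fixture"]; return F[:2]+sgn*.062*np.array([np.cos(FY),np.sin(FY)])
E
python3 - <<'E'
from h import *
Q=pickle.load(open("pose.pkl","rb"));off=np.array([.4413,-.0338])-Q["brass_sleeve"][:2]
T=pin(-1)+off; print(pin(-1),pin(1),T,manip.get_state()["position"]); delta(T[0],T[1],.093,FY+np.pi/2)
E
```

```text
[ 0.47446861 -0.38890387] [ 0.50945155 -0.26994087] [ 0.47374824 -0.38902568] [ 0.4392832  -0.03325866  0.09085354]
shift [ -2.6 133.6 331.5] turn -0.02 alt 179.98 j6 0.05
```

Emit:
step_arm --targets '[[[-5, 17, 43], 0], [[-5, 34, 86], 0], [[-5, 51, 129], 0], [[-5, 68, 172], 0], [[-5, 85, 215], 0], [[-5, 102, 258], 0], [[-5, 119, 300], 0], [[-5, 133.5, 331.5], 0], [[-5, 133.5, 331.5], 0], [[-5, 133.5, 331.5], 0], [[-5, 133.5, 331.5], 0], [[-5, 133.5, 331.5], 0]]'

```text
clock: 24.2
position: [0.4747, -0.3876, 0.0966]
ee_rot: [0.423, 0.566, 0.425, -0.566]
contact_force: [0.1, 0.4, -1.5]
width: 0.0308
```

```bash
cat > c.py <<'E'
import sys
from h import *
n=sys.argv[1]; T=np.array(eval(sys.argv[2])); zr=float(sys.argv[3]); sg=int(sys.argv[4]) # zr: rep z when bottom at 0
delta(T[0],T[1],.02,FY+np.pi/2); st=manip.get_state(); print(st["position"],st["contact_force"])
P={k:manip.get_image(k) for k in("side","top")}; p=pin(sg); z=st["position"][2]-zr; print("bottom",z)
q=(p[0]+st["position"][0]-T[0],p[1]+st["position"][1]-T[1],0)
for i,(k,w,h) in enumerate((("side",60,50),("top",50,40))):
    u,v=proj(P[k],[p[0],p[1],.09])[0].astype(int); v=max(v,50); overlay(P[k],[(n,q,z)],f"{sys.argv[5]}{k}.png",(u-50,v-50,u+50,v+50),4)
cv2.imwrite(f"pics/{sys.argv[5]}.png",np.hstack([cv2.imread(f"pics/{sys.argv[5]}{k}.png") for k in("side","top")]))
E
python3 c.py brass_sleeve "[.47375,-.38903]" -.019 -1 c1
```

```text
shift [76.6 -0.4  1.8] turn 0.04 alt -179.96 j6 -0.51
[ 0.47468115 -0.38757166  0.09658943] [ 0.10444188  0.4055061  -1.54170706]
bottom 0.11558943281114234
```

View pics/c1.png

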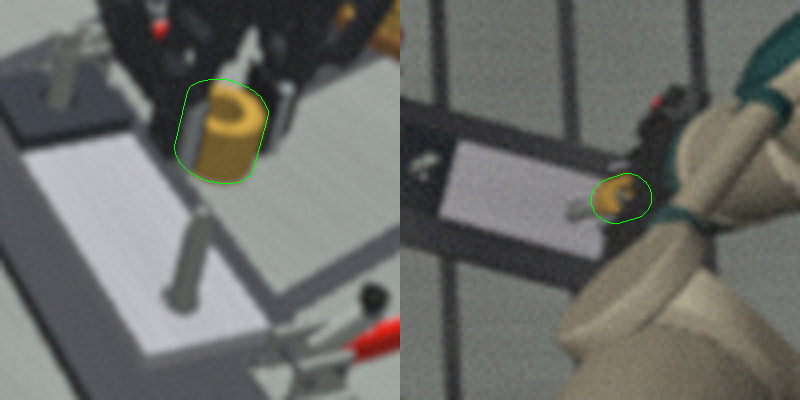

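Emit:
step_arm --targets '[[[10, 0, 1.5], 0], [[18, 0, 1.5], 0], [[18, 0, 1.5], 0], [[18, 0, 1.5], 0], [[18, 0, 1.5], 0]]'

```text
clock: 24.8
position: [0.4748, -0.3909, 0.0792]
ee_rot: [0.424, 0.566, 0.423, -0.566]
contact_force: [-0.4, -1.1, 0.1]
width: 0.0309
```

```bash
python3 c.py brass_sleeve "[.47375,-.38903]" -.019 -1 c2
```

```text
shift [59.2 -1.5 -1.5] turn -0.03 alt 179.97 j6 -0.52
[ 0.4747607  -0.39087746  0.0792075 ] [-0.4248168  -1.09194993  0.09791182]
bottom 0.0982075014957889
```

View pics/c2.png

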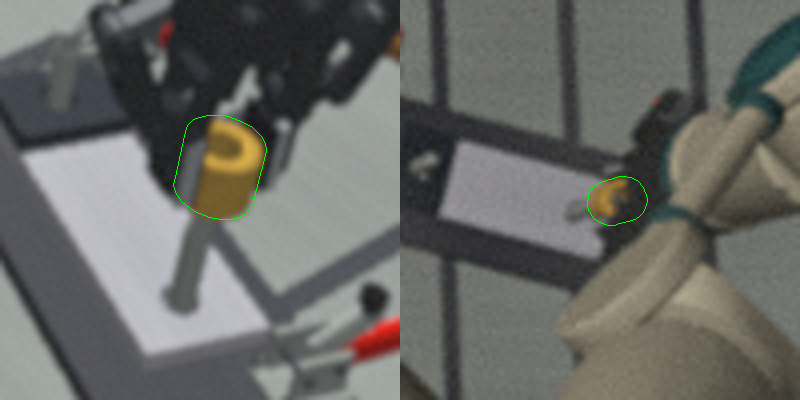

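Emit:
step_arm --targets '[[[0, -1.5, -1.5], 0], [[0, -1.5, -1.5], 0], [[5, -1.5, -1.5], 0], [[10, -1.5, -1.5], 0], [[15, -1.5, -1.5], 0], [[20, -1.5, -1.5], 0], [[20, -1.5, -1.5], 0], [[20, -1.5, -1.5], 0]]'

```text
clock: 25.7
position: [0.4736, -0.3888, 0.0589]
ee_rot: [0.423, 0.566, 0.424, -0.566]
contact_force: [-0.2, 0.7, -1.0]
width: 0.0311
```

```bash
python3 c.py brass_sleeve "[.47375,-.38903]" -.019 -1 c3
```

```text
shift [38.9  0.2  0.1] turn -0.03 alt 179.97 j6 -0.51
[ 0.47356968 -0.38884515  0.05887256] [-0.23164951  0.67261063 -0.99985915]
bottom 0.07787256097650458
```

View pics/c3.png

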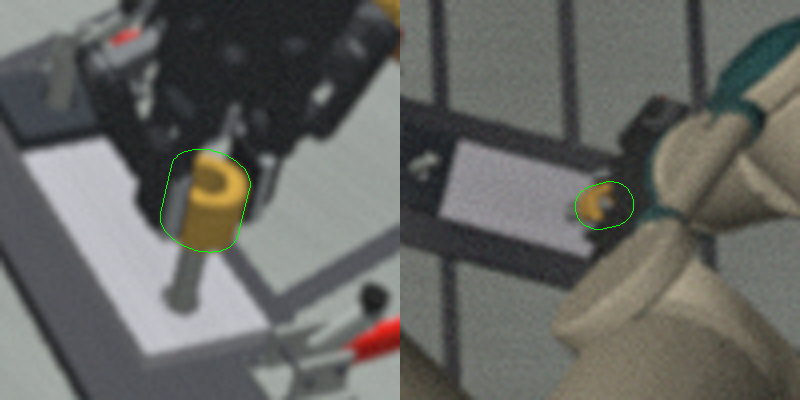

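Emit:
step_arm --targets '[[[5, 0, 0], 0], [[10, 0, 0], 0], [[15, 0, 0], 0], [[20, 0, 0], 0], [[25, 0, 0], 0], [[30, 0, 0], 0], [[35, 0, 0], 0], [[40, 0, 0], 0], [[41, 0, 0], 0], [[41, 0, 0], 0], [[41, 0, 0], 0]]'

```text
clock: 26.9
position: [0.4738, -0.389, 0.0183]
ee_rot: [0.424, 0.566, 0.423, -0.566]
contact_force: [0.0, -0.2, -1.5]
width: 0.0311
```

Emit:
step_arm --targets '[[[1, 0, 0], 0], [[2, 0, 0], 0], [[2, 0, 0], 0]]'

```text
clock: 27.2
position: [0.4736, -0.3889, 0.0161]
ee_rot: [0.423, 0.566, 0.424, -0.566]
contact_force: [0.3, -0.2, -2.3]
width: 0.0313
```

Emit:
step_arm --targets '[[[1, 0, 0], 0], [[2, 0, 0], 0], [[2, 0, 0], 0]]'

```text
clock: 27.5
position: [0.4737, -0.3889, 0.0141]
ee_rot: [0.424, 0.566, 0.424, -0.566]
contact_force: [0.1, -0.1, -2.5]
width: 0.0311
```

Emit:
step_arm --targets '[[[1, 0, 0], 0], [[1.5, 0, 0], 0], [[1.5, 0, 0], 0]]'

```text
clock: 27.8
position: [0.4737, -0.3889, 0.014]
ee_rot: [0.424, 0.566, 0.423, -0.566]
contact_force: [-2.3, 1.1, 7.6]
width: 0.0309
```

Emit:
step_arm --targets '[[[0, 0, 0], 0], [[0, 0, 0], 0], [[0, 0, 0], 0], [[0, 0, 0], 0], [[-5, 0, 0], 0], [[-30, 0, 0], 0], [[-70, 0, 0], 0], [[-100, 0, 0], 0], [[-100, 0, 0], 0], [[-100, 0, 0], 0]]' --grip 0.38

```text
clock: 28.8
position: [0.4739, -0.3891, 0.1136]
ee_rot: [0.424, 0.566, 0.423, -0.566]
contact_force: [-0.2, 0.2, -0.9]
width: 0.0529
```

```bash
python3 d.py blue_sleeve .02 s10.png; python3 - <<'E'
from h import *
s=manip.get_image("side"); crop(s,380,200,500,350,"s11.png",4)
E
```

```text
shift [  93.  -138.9 -424.8] turn -0.02 alt 179.98 j6 -0.51
[ 0.47323467 -0.38845645  0.11230105]
s10.png scale 5
s11.png scale 4
```

View pics/s11.png

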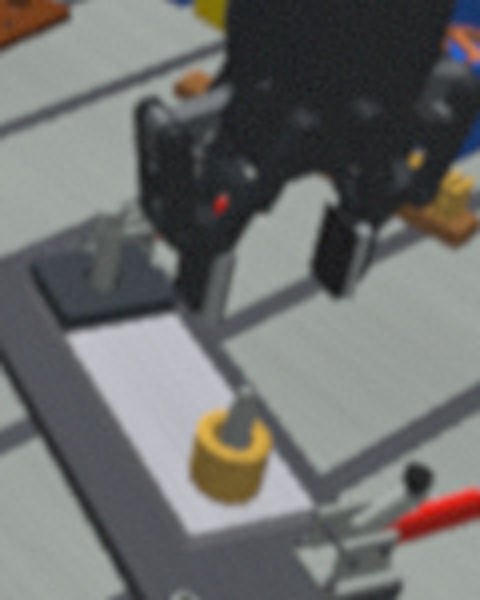

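Emit:
step_arm --targets '[[[0, -15, -45], 0], [[0, -30, -90], 0], [[0, -45, -135], 0], [[0, -60, -180], 0], [[0, -75, -225], 0], [[0, -90, -270], 0], [[0, -105, -315], 0], [[0, -120, -360], 0], [[0, -133, -405], 0], [[20, -139, -425], 0], [[60, -139, -425], 0], [[88, -139, -425], 0], [[88, -139, -425], 0], [[88, -139, -425], 0], [[88, -139, -425], 0], [[88, -139, -425], 0]]'

```text
clock: 30.5
position: [0.4617, 0.0578, 0.026]
ee_rot: [0.424, 0.567, 0.423, -0.565]
contact_force: [-0.0, -0.7, -0.0]
width: 0.0526
```

```bash
python3 d.py blue_sleeve -.018 s12.png
```

```text
shift [44.  -0.9  0.6] turn -0.05 alt 179.95 j6 0.26
[0.46150796 0.05778422 0.02591916]
s12.png scale 5
```

View pics/s12.png

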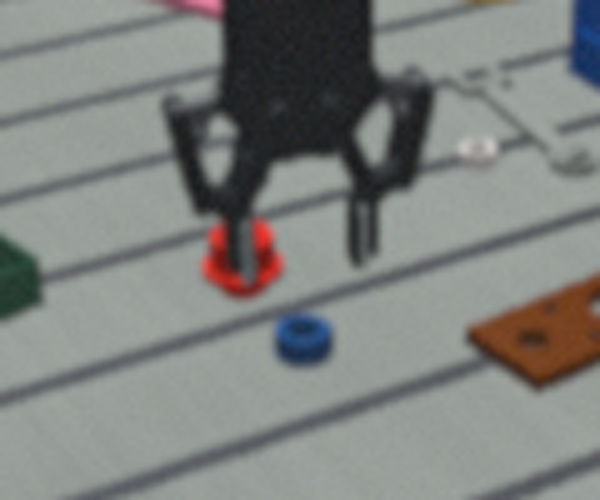

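Emit:
step_arm --targets '[[[15, -0.5, 0.5], 0], [[30, -0.5, 0.5], 0], [[38, -0.5, 0.5], 0], [[44, -0.5, 0.5], 0], [[44, -0.5, 0.5], 0], [[44, -0.5, 0.5], 0]]'

```text
clock: 31.15
position: [0.4602, 0.0577, -0.019]
ee_rot: [0.424, 0.566, 0.423, -0.566]
contact_force: [0.8, 0.2, -0.7]
width: 0.053
```

Emit:
step_arm --targets '[[[0, 0, 0], 0], [[0, 0, 0], 0], [[0, 0, 0], 0], [[0, 0, 0], 0], [[0, 0, 0], 0], [[0, 0, 0], 0]]' --grip 0.8 --grip_force 40

```text
clock: 31.75
position: [0.4603, 0.0577, -0.0185]
ee_rot: [0.424, 0.567, 0.423, -0.566]
contact_force: [0.2, 0.6, 6.2]
width: 0.0303
```

Emit:
step_arm --targets '[[[-3, 0, 0], 0], [[-20, 0, 0], 0], [[-60, 0, 0], 0], [[-100, 0, 0], 0], [[-115, 0, 0], 0], [[-115, 0, 0], 0], [[-115, 0, 0], 0], [[-115, 0, 0], 0]]'

```text
clock: 32.55
position: [0.4584, 0.0578, 0.0943]
ee_rot: [-0.423, -0.565, -0.424, 0.567]
contact_force: [0.3, -0.1, -0.4]
width: 0.03
```

```bash
python3 - <<'E'
from h import *
Q=pickle.load(open("pose.pkl","rb"));off=np.array([.4603,.0577])-Q["blue_sleeve"][:2]
T=pin(1)+off; print(T,manip.get_state()["position"]); delta(T[0],T[1],.093,FY+np.pi/2)
s=manip.get_image("side"); crop(s,250,140,370,240,"s13.png",5)
E
```

```text
[ 0.50897603 -0.26969901] [0.45837366 0.05776319 0.09431406]
shift [  1.1 141.  299.8] turn -0.02 alt 179.98 j6 0.26
s13.png scale 5
```

View pics/s13.png

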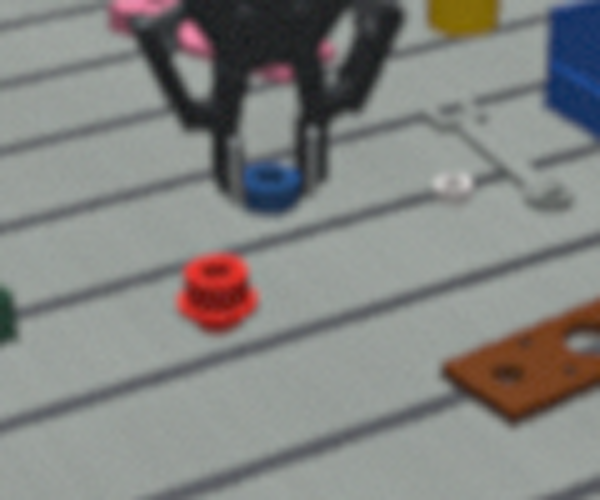

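Emit:
step_arm --targets '[[[0, 20, 43], 0], [[0, 40, 86], 0], [[0, 60, 129], 0], [[0, 80, 172], 0], [[0, 100, 215], 0], [[0, 120, 257], 0], [[0, 141, 300], 0], [[0, 141, 300], 0], [[0, 141, 300], 0], [[0, 141, 300], 0], [[0, 141, 300], 0]]'

```text
clock: 33.7
position: [0.5097, -0.2681, 0.0952]
ee_rot: [-0.423, -0.566, -0.425, 0.566]
contact_force: [-1.0, 1.3, -0.2]
width: 0.0303
```

```bash
python3 c.py blue_sleeve "[.50898,-.2697]" -.0187 1 c4
```

```text
shift [75.2 -0.1  1.8] turn 0.06 alt -179.94 j6 -0.32
[ 0.50967446 -0.26814327  0.09515876] [-1.02715121  1.28328964 -0.17788969]
bottom 0.11385875637659224
```

View pics/c4.png

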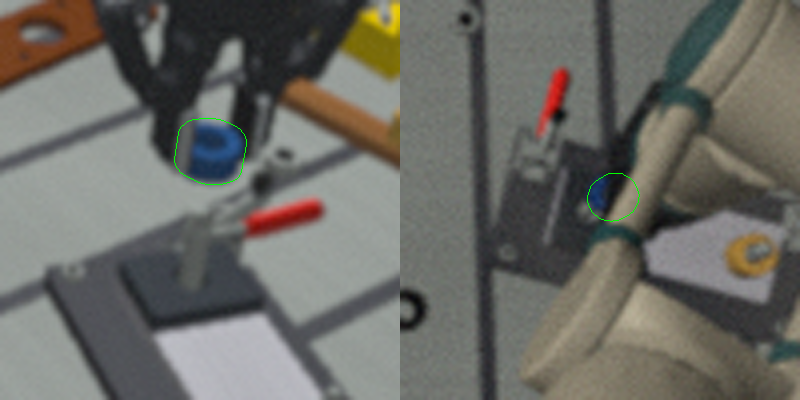

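Emit:
step_arm --targets '[[[5, 0, 1], 0], [[10, 0, 1], 0], [[18, 0, 1], 0], [[18, 0, 1], 0], [[18, 0, 1], 0]]'

```text
clock: 34.3
position: [0.5097, -0.2707, 0.0772]
ee_rot: [-0.423, -0.566, -0.424, 0.566]
contact_force: [-0.1, -1.3, -0.3]
width: 0.0302
```

```bash
python3 c.py blue_sleeve "[.50898,-.2697]" -.0187 1 c5
```

```text
shift [57.2 -0.9 -0.7] turn -0.02 alt 179.98 j6 -0.32
[ 0.50969293 -0.27066193  0.07717252] [-0.14305263 -1.29117802 -0.30886475]
bottom 0.0958725191288283
```

View pics/c5.png

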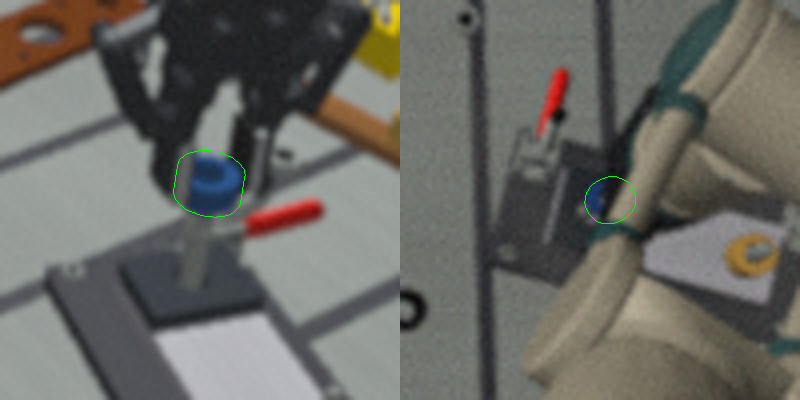

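Emit:
step_arm --targets '[[[0, -1, -0.7], 0], [[0, -1, -0.7], 0], [[5, -1, -0.7], 0], [[10, -1, -0.7], 0], [[15, -1, -0.7], 0], [[20, -1, -0.7], 0], [[20, -1, -0.7], 0], [[20, -1, -0.7], 0]]'

```text
clock: 35.2
position: [0.5091, -0.2698, 0.0574]
ee_rot: [-0.423, -0.566, -0.424, 0.566]
contact_force: [0.6, -0.2, 0.2]
width: 0.0301
```

```bash
python3 c.py blue_sleeve "[.50898,-.2697]" -.0187 1 c6
```

```text
shift [37.4 -0.1 -0.1] turn -0.02 alt 179.98 j6 -0.32
[ 0.50909855 -0.26984506  0.05738311] [ 0.57063377 -0.17408365  0.18274977]
bottom 0.07608311088305186
```

View pics/c6.png

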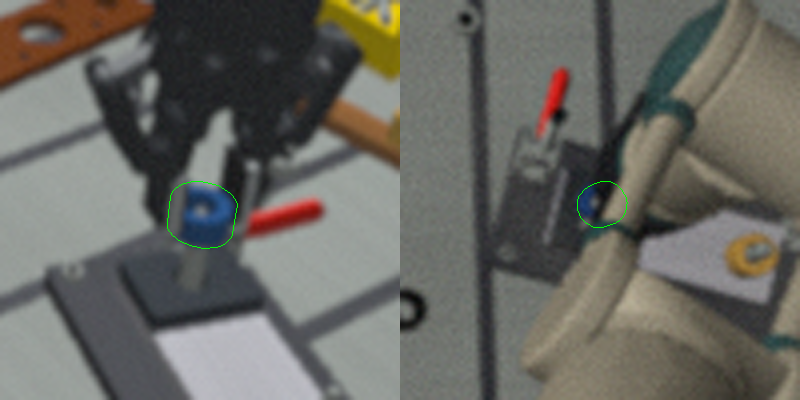

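Emit:
step_arm --targets '[[[5, 0, 0], 0], [[10, 0, 0], 0], [[15, 0, 0], 0], [[20, 0, 0], 0], [[25, 0, 0], 0], [[28, 0, 0], 0], [[28, 0, 0], 0], [[28, 0, 0], 0]]'

```text
clock: 36.1
position: [0.5093, -0.2699, 0.0296]
ee_rot: [0.423, 0.566, 0.424, -0.566]
contact_force: [-0.5, 0.7, -1.0]
width: 0.0299
```

Emit:
step_arm --targets '[[[1, 0, 0], 0], [[2, 0, 0], 0], [[2, 0, 0], 0]]'

```text
clock: 36.4
position: [0.5092, -0.2699, 0.0277]
ee_rot: [0.424, 0.566, 0.424, -0.566]
contact_force: [0.0, -0.1, 0.2]
width: 0.03
```

Emit:
step_arm --targets '[[[1, 0, 0], 0], [[2, 0, 0], 0], [[2, 0, 0], 0]]'

```text
clock: 36.7
position: [0.5093, -0.27, 0.0265]
ee_rot: [0.424, 0.566, 0.423, -0.566]
contact_force: [-1.7, 0.4, 5.2]
width: 0.0305
```

Emit:
step_arm --targets '[[[0, 0, 0], 0], [[0, 0, 0], 0], [[0, 0, 0], 0], [[0, 0, 0], 0], [[-5, 0, 0], 0], [[-30, 0, 0], 0], [[-70, 0, 0], 0], [[-90, 0, 0], 0], [[-90, 0, 0], 0], [[-90, 0, 0], 0]]' --grip 0.38

```text
clock: 37.7
position: [0.5091, -0.2698, 0.1158]
ee_rot: [0.424, 0.566, 0.423, -0.566]
contact_force: [-1.0, -0.9, 0.0]
width: 0.0529
```

```bash
python3 - <<'E'
from h import *
t=pickle.load(open("pose.pkl","rb"))["template"]; delta(t[0],t[1],.012,t[2]+np.pi/2); print(manip.get_state()["position"])
s=manip.get_image("side"); crop(s,380,200,500,350,"s14.png",4)
E
```

```text
shift [ 103.8   37.8 -291.9] turn 67.67 alt -112.33 j6 -0.32
[ 0.50909141 -0.26982692  0.11584786]
s14.png scale 4
```

View pics/s14.png

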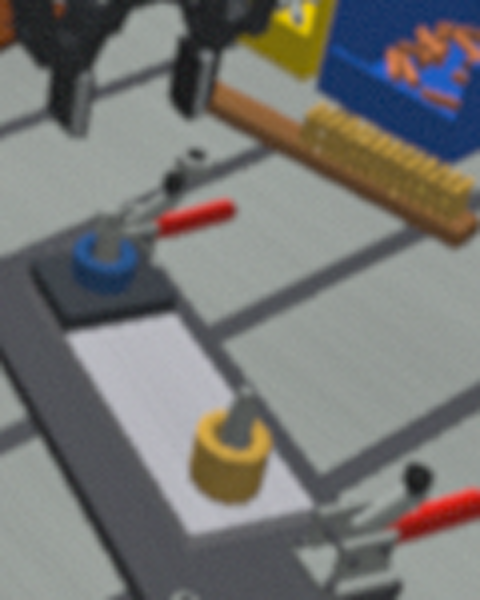

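Both sleeves are on their pins (blue at crop (106,262), brass at (232,455)). Next the template.

Emit:
step_arm --targets '[[[0, 5, -42], 8], [[0, 11, -84], 16], [[0, 16, -126], 24], [[0, 21, -168], 32], [[0, 27, -210], 40], [[0, 32, -250], 48], [[0, 38, -292], 56], [[0, 38, -292], 64], [[0, 38, -292], 67.7], [[0, 38, -292], 67.7], [[40, 38, -292], 67.7], [[80, 38, -292], 67.7], [[90, 38, -292], 67.7], [[90, 38, -292], 67.7], [[90, 38, -292], 67.7], [[90, 38, -292], 67.7]]' --grip 0.18

```text
clock: 39.35
position: [0.6299, -0.0008, 0.0277]
ee_rot: [0.037, 0.708, 0.036, -0.705]
contact_force: [0.2, 0.8, -0.7]
width: 0.0698
```

```bash
python3 - <<'E'
from h import *
t=pickle.load(open("pose.pkl","rb"))["template"]; delta(t[0],t[1],-.020,t[2]+np.pi/2); print(manip.get_state()["position"])
P={k:manip.get_image(k) for k in("side","top")}; crop(P["side"],310,140,430,240,"s15.png",4);crop(P["top"],290,120,390,220,"t15.png",4)
cv2.imwrite("pics/st15.png",np.hstack([cv2.imread("pics/s15.png"),cv2.imread("pics/t15.png")[:400,:320]]))
E
```

```text
shift [47.7 -0.5  2.1] turn -0.03 alt 179.97 j6 1.36
[ 0.62985658 -0.00079895  0.02767903]
s15.png scale 4
t15.png scale 4
```

View pics/st15.png

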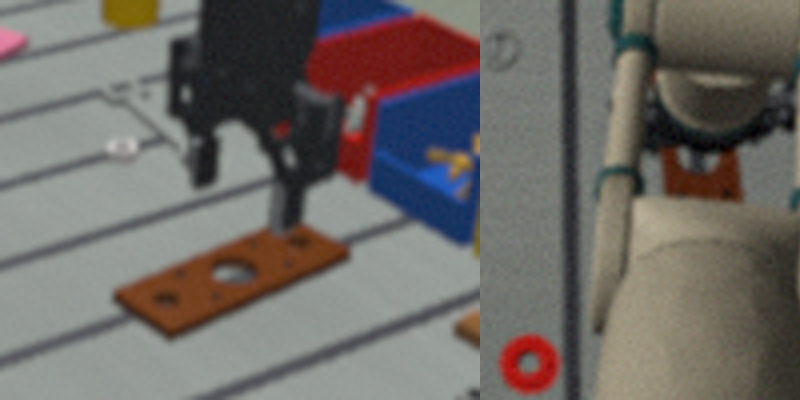

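Emit:
step_arm --targets '[[[15, -0.5, 2], 0], [[30, -0.5, 2], 0], [[40, -0.5, 2], 0], [[46, -0.5, 2], 0], [[46, -0.5, 2], 0], [[46, -0.5, 2], 0]]'

```text
clock: 40.05
position: [0.6266, -0.0003, -0.0198]
ee_rot: [0.036, 0.707, 0.036, -0.706]
contact_force: [0.9, 0.7, -0.0]
width: 0.0705
```

```bash
python3 - <<'E'
from h import *
t=pickle.load(open("pose.pkl","rb"))["template"]; delta(t[0],t[1],-.027,t[2]+np.pi/2); print(manip.get_state()["position"],manip.get_state()["contact_force"])
E
```

```text
shift [ 7.2  0.3 -1.2] turn -0.03 alt 179.97 j6 1.36
[ 6.26627441e-01 -2.84636641e-04 -1.98485054e-02] [ 0.88950132  0.71021497 -0.02179559]
```

Emit:
step_arm --targets '[[[3, 0.3, -1], 0], [[6, 0.3, -1], 0], [[7, 0.3, -1], 0], [[7, 0.3, -1], 0]]'

```text
clock: 40.45
position: [0.627, -0.0004, -0.0275]
ee_rot: [-0.036, -0.706, -0.036, 0.706]
contact_force: [0.0, 0.2, -0.4]
width: 0.0696
```

Emit:
step_arm --targets '[[[0, 0, 0], 0], [[0, 0, 0], 0], [[0, 0, 0], 0], [[0, 0, 0], 0], [[0, 0, 0], 0]]' --grip 0.27

```text
clock: 40.95
position: [0.6271, -0.0004, -0.0273]
ee_rot: [0.036, 0.706, 0.036, -0.706]
contact_force: [0.9, 0.4, 0.1]
width: 0.0624
```

Emit:
step_arm --targets '[[[0, 0, 0], 0], [[0, 0, 0], 0], [[0, 0, 0], 0], [[0, 0, 0], 0], [[0, 0, 0], 0]]' --grip 0.6 --grip_force 50

```text
clock: 41.45
position: [0.6275, -0.0004, -0.0268]
ee_rot: [0.036, 0.706, 0.036, -0.706]
contact_force: [0.1, -0.2, 4.2]
width: 0.0585
```

Emit:
step_arm --targets '[[[-5, 0, 0], 0], [[-20, 0, 0], 0], [[-60, 0, 0], 0], [[-100, 0, 0], 0], [[-120, 0, 0], 0], [[-120, 0, 0], 0], [[-120, 0, 0], 0], [[-120, 0, 0], 0]]'

```text
clock: 42.25
position: [0.6254, -0.0003, 0.0904]
ee_rot: [-0.036, -0.705, -0.037, 0.708]
contact_force: [-1.1, -0.2, -1.5]
width: 0.0586
```

```bash
python3 - <<'E'
from h import *
Q=pickle.load(open("pose.pkl","rb"));p=Q["template"]; F=Q["fixture"]
d=np.array([.6275,-.0004])-p[:2]; a=FY-p[2]; c,s=np.cos(a),np.sin(a); T=F[:2]+[c*d[0]-s*d[1],s*d[0]+c*d[1]]
print(T,manip.get_state()["position"]); delta(T[0],T[1],.09,FY+np.pi/2)
s=manip.get_image("side"); crop(s,310,110,430,230,"s16.png",4)
E
```

```text
[ 0.49172793 -0.32971318] [ 6.25373672e-01 -2.66454963e-04  9.04179855e-02]
shift [  0.8 314.  166.7] turn -67.72 alt 112.28 j6 1.36
s16.png scale 4
```

View pics/s16.png

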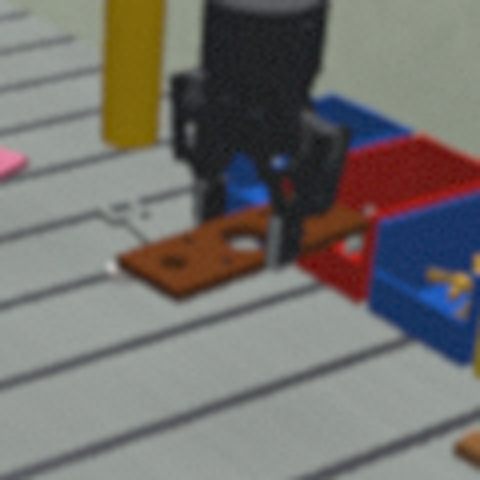

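Emit:
step_arm --targets '[[[-3, 35, 18], -8], [[-3, 70, 37], -16], [[-3, 105, 56], -24], [[-3, 140, 74], -32], [[-3, 175, 93], -40], [[-3, 210, 111], -48], [[-3, 245, 130], -56], [[-3, 280, 149], -64], [[-3, 314, 167], -67.7], [[-3, 314, 167], -67.7], [[-3, 314, 167], -67.7], [[-3, 314, 167], -67.7], [[-3, 314, 167], -67.7], [[-3, 314, 167], -67.7]]'

```text
clock: 43.7
position: [0.4936, -0.3287, 0.0955]
ee_rot: [0.424, 0.566, 0.424, -0.566]
contact_force: [-0.4, 0.4, -0.8]
width: 0.0583
```

```bash
cat > e.py <<'E'
import sys
from h import *
F=pickle.load(open("pose.pkl","rb"))["fixture"]; T=(.49173,-.32971)
delta(T[0],T[1],.034,FY+np.pi/2); st=manip.get_state(); print(st["position"],st["contact_force"],st["moment"])
P={k:manip.get_image(k) for k in("side","top")}; z=st["position"][2]+.0270; n=sys.argv[1]; print("under",z)
q=(F[0]+st["position"][0]-T[0],F[1]+st["position"][1]-T[1],FY)
overlay(P["side"],[("template",q,z)],n+"a.png",(370,180,490,330),4); overlay(P["top"],[("template",q,z)],n+"b.png",(400,140,480,290),4)
cv2.imwrite("pics/"+n+".png",np.hstack([cv2.imread("pics/"+n+x+".png") for x in"ab"]))
E
python3 e.py e1
```

```text
shift [61.5 -1.5  1.5] turn 0.06 alt -179.94 j6 -0.42
[ 0.49364839 -0.32871469  0.09549611] [-0.35688824  0.3588184  -0.7707698 ] [-0.01043812 -0.06428222  0.01980981]
under 0.12249610542652944
```

View pics/e1.png

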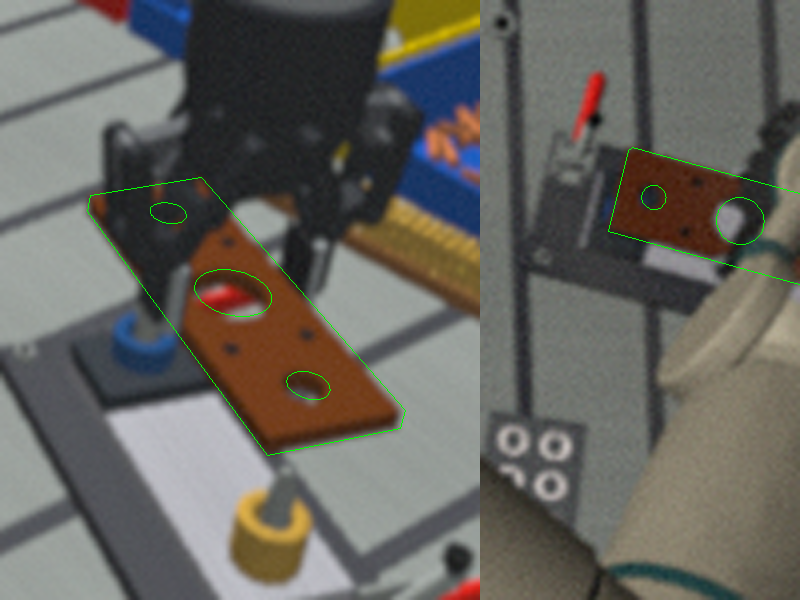

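Emit:
step_arm --targets '[[[5, -1, 1], 0], [[12, -1, 1], 0], [[20, -1, 1], 0], [[22, -1, 1], 0], [[22, -1, 1], 0], [[22, -1, 1], 0]]'

```text
clock: 44.4
position: [0.4921, -0.3307, 0.0736]
ee_rot: [0.423, 0.566, 0.424, -0.566]
contact_force: [0.3, -0.2, -1.2]
width: 0.0585
```

```bash
python3 e.py e2
```

```text
shift [39.6 -0.6 -0.9] turn -0.03 alt 179.97 j6 -0.42
[ 0.49206462 -0.33071046  0.07357069] [ 0.28752272 -0.2405608  -1.21498767] [-0.00483    -0.02288038 -0.05624786]
under 0.10057069115380458
```

View pics/e2.png

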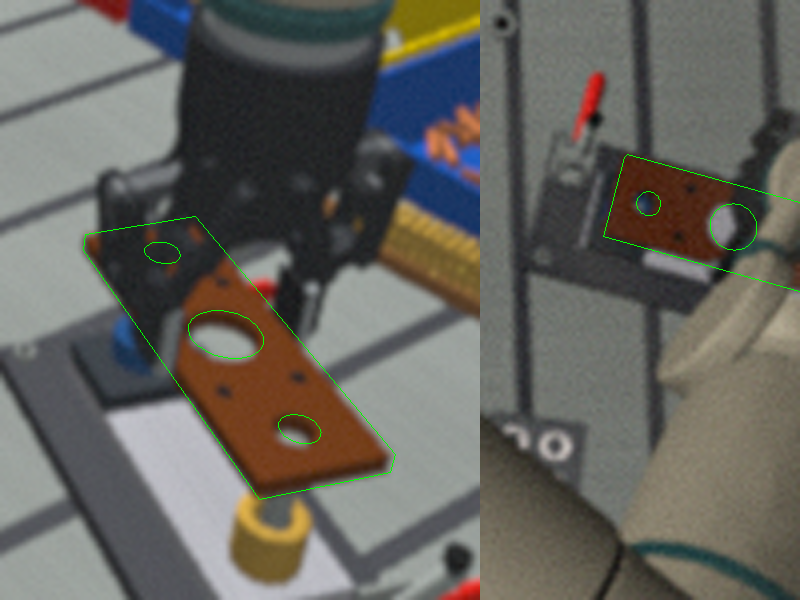

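Emit:
step_arm --targets '[[[0, -0.6, -0.9], 0], [[0, -0.6, -0.9], 0], [[5, -0.6, -0.9], 0], [[10, -0.6, -0.9], 0], [[15, -0.6, -0.9], 0], [[20, -0.6, -0.9], 0], [[20, -0.6, -0.9], 0], [[20, -0.6, -0.9], 0]]'

```text
clock: 45.3
position: [0.4916, -0.3295, 0.0534]
ee_rot: [-0.423, -0.566, -0.424, 0.566]
contact_force: [-0.3, -0.3, -1.8]
width: 0.0586
```

```bash
python3 e.py e3
```

```text
shift [19.4  0.2  0.2] turn -0.02 alt 179.98 j6 -0.42
[ 0.49159705 -0.3294838   0.05336775] [-0.28121063 -0.31080309 -1.80633914] [-0.02009551  0.00768683  0.02652197]
under 0.08036775324432285
```

View pics/e3.png

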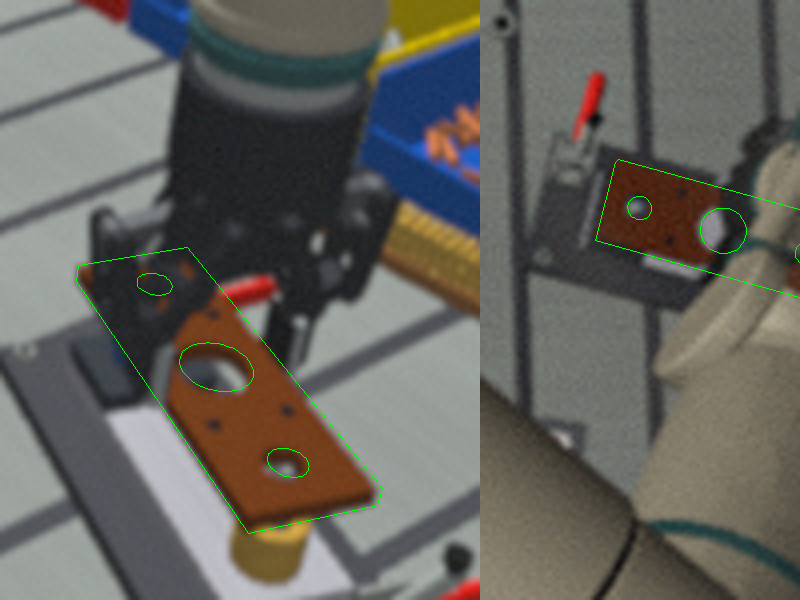

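Emit:
step_arm --targets '[[[3, 0, 0], 0], [[6, 0, 0], 0], [[9, 0, 0], 0], [[12, 0, 0], 0], [[15, 0, 0], 0], [[15, 0, 0], 0], [[15, 0, 0], 0]]'

```text
clock: 46.1
position: [0.4916, -0.3295, 0.0385]
ee_rot: [0.423, 0.566, 0.424, -0.566]
contact_force: [-0.4, -0.1, -1.7]
width: 0.0579
```

Emit:
step_arm --targets '[[[1, 0, 0], 0], [[2, 0, 0], 0], [[2, 0, 0], 0]]'

```text
clock: 46.4
position: [0.4917, -0.3295, 0.0366]
ee_rot: [0.423, 0.566, 0.424, -0.566]
contact_force: [0.8, -0.1, -1.1]
width: 0.0585
```

Emit:
step_arm --targets '[[[1, 0, 0], 0], [[2, 0, 0], 0], [[2, 0, 0], 0]]'

```text
clock: 46.7
position: [0.4916, -0.3295, 0.0345]
ee_rot: [0.423, 0.566, 0.424, -0.566]
contact_force: [-1.0, -0.2, -1.1]
width: 0.0584
```

Emit:
step_arm --targets '[[[0.5, 0, 0], 0], [[1, 0, 0], 0], [[1, 0, 0], 0]]'

```text
clock: 47.0
position: [0.4917, -0.3296, 0.0341]
ee_rot: [0.424, 0.566, 0.423, -0.566]
contact_force: [-0.3, 0.6, 2.7]
width: 0.0585
```

Emit:
step_arm --targets '[[[0, 0, 0], 0], [[0, 0, 0], 0], [[0, 0, 0], 0], [[0, 0, 0], 0], [[-5, 0, 0], 0], [[-30, 0, 0], 0], [[-70, 0, 0], 0], [[-90, 0, 0], 0], [[-90, 0, 0], 0], [[-90, 0, 0], 0]]' --grip 0.18

```text
clock: 48.0
position: [0.4916, -0.3295, 0.1239]
ee_rot: [0.424, 0.566, 0.423, -0.566]
contact_force: [-0.7, 0.0, -0.3]
width: 0.0701
```

```bash
python3 - <<'E'
from h import *
t=pickle.load(open("pose.pkl","rb")); b=t["guide_bush"];F=t["fixture"]; delta(b[0],b[1],.04,FY+np.pi/2); print(manip.get_state()["position"])
s=manip.get_image("side"); q,sc=fit("template",[s],(F[0],F[1],FY),.061); print(q,sc)
overlay(s,[("template",q,.061)],"s17.png",(370,200,490,350),4)
E
```

```text
shift [  83.7 -156.5 -435.5] turn -0.02 alt 179.98 j6 -0.42
[ 0.49158676 -0.32947346  0.12385209]
[ 0.49080529 -0.32881754  1.27865108] 62.77303695678711
```

View pics/s17.png

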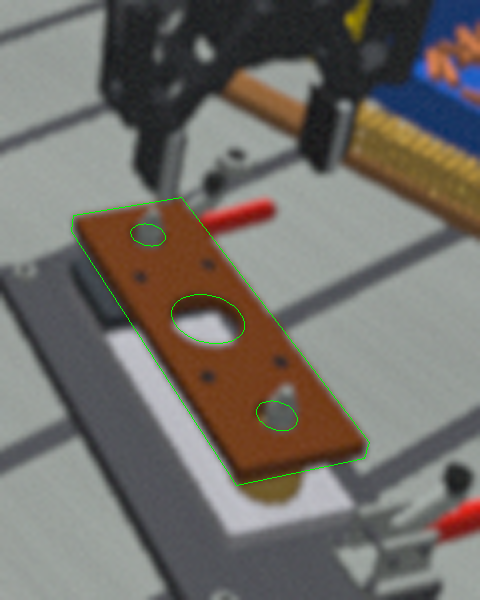

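Emit:
step_arm --targets '[[[0, -16, -45], 0], [[0, -32, -90], 0], [[0, -48, -135], 0], [[0, -65, -180], 0], [[0, -81, -225], 0], [[0, -97, -270], 0], [[0, -113, -315], 0], [[0, -129, -360], 0], [[0, -145, -405], 0], [[10, -156.5, -435], 0], [[40, -156.5, -435], 0], [[75, -156.5, -435], 0], [[75, -156.5, -435], 0], [[75, -156.5, -435], 0], [[75, -156.5, -435], 0], [[75, -156.5, -435], 0]]' --grip 0.36

```text
clock: 49.65
position: [0.4657, 0.1318, 0.05]
ee_rot: [0.424, 0.567, 0.423, -0.565]
contact_force: [0.1, 0.1, -0.7]
width: 0.0551
```

```bash
python3 d.py guide_bush .002 s18.png
```

```text
shift [48.  -1.4 -0.2] turn -0.06 alt 179.94 j6 0.42
[0.46561324 0.13180545 0.05001163]
s18.png scale 5
```

View pics/s18.png

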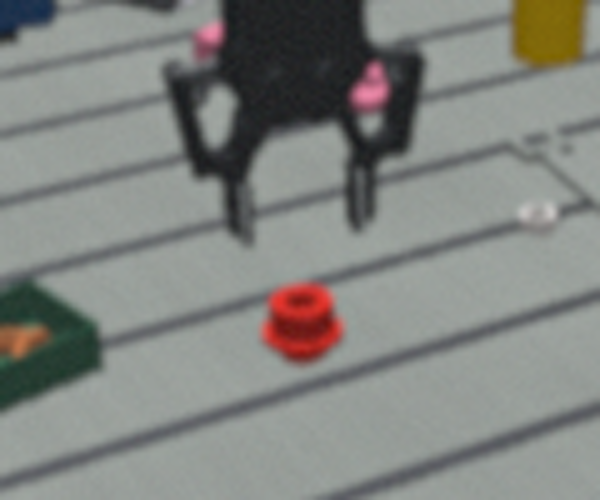

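Emit:
step_arm --targets '[[[15, -1, 0], 0], [[30, -1, 0], 0], [[40, -1, 0], 0], [[47, -1, 0], 0], [[47, -1, 0], 0], [[47, -1, 0], 0]]'

```text
clock: 50.3
position: [0.4639, 0.1322, 0.002]
ee_rot: [0.424, 0.566, 0.423, -0.566]
contact_force: [-0.1, 1.5, -0.3]
width: 0.0546
```

Emit:
step_arm --targets '[[[0, 0, 0], 0], [[0, 0, 0], 0], [[0, 0, 0], 0], [[0, 0, 0], 0], [[0, 0, 0], 0], [[0, 0, 0], 0]]' --grip 0.8 --grip_force 35

```text
clock: 50.9
position: [0.464, 0.1323, 0.0025]
ee_rot: [0.424, 0.567, 0.423, -0.566]
contact_force: [-1.4, 0.1, 6.1]
width: 0.0341
```

```bash
python3 d.py guide_bush .002 s19.png
```

```text
shift [ 0.5  0.5 -0.2] turn -0.02 alt 179.98 j6 0.42
[0.46404587 0.1323133  0.00249227]
s19.png scale 5
```

View pics/s19.png

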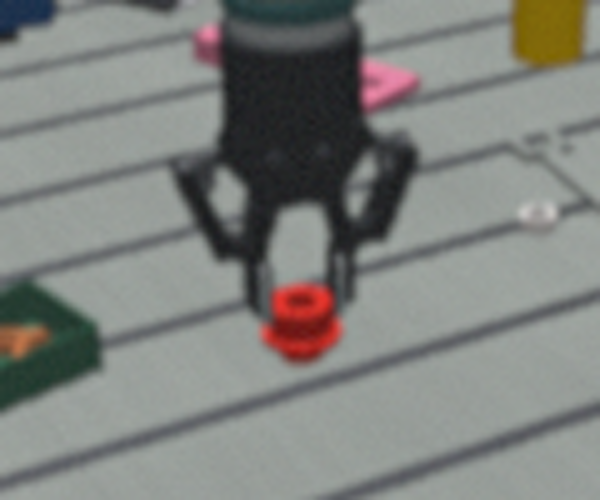

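Emit:
step_arm --targets '[[[-3, 0, 0], 0], [[-20, 0, 0], 0], [[-60, 0, 0], 0], [[-100, 0, 0], 0], [[-112, 0, 0], 0], [[-112, 0, 0], 0], [[-112, 0, 0], 0], [[-112, 0, 0], 0]]'

```text
clock: 51.75
position: [0.4622, 0.132, 0.1123]
ee_rot: [-0.423, -0.565, -0.424, 0.567]
contact_force: [-0.0, 0.0, -0.5]
width: 0.0343
```

```bash
python3 - <<'E'
from h import *
Q=pickle.load(open("pose.pkl","rb"));off=np.array([.4640,.1323])-Q["guide_bush"][:2]
T=Q["fixture"][:2]+off+[-.0004,.0007]; print(T,manip.get_state()["position"]); delta(T[0],T[1],.112,FY+np.pi/2)
E
```

```text
[ 0.49100373 -0.32886076] [0.46220048 0.13201887 0.11229002]
shift [4.000e-01 1.578e+02 4.340e+02] turn -0.02 alt 179.98 j6 0.42
```

Emit:
step_arm --targets '[[[0, 16, 45], 0], [[0, 33, 90], 0], [[0, 49, 135], 0], [[0, 65, 180], 0], [[0, 82, 225], 0], [[0, 98, 270], 0], [[0, 115, 315], 0], [[0, 131, 360], 0], [[0, 147, 405], 0], [[0, 157, 433], 0], [[0, 157, 433], 0], [[0, 157, 433], 0], [[0, 157, 433], 0], [[0, 157, 433], 0]]'

```text
clock: 53.15
position: [0.4915, -0.3259, 0.1132]
ee_rot: [-0.423, -0.566, -0.425, 0.566]
contact_force: [-0.5, -0.1, -0.4]
width: 0.0338
```

```bash
cat > g.py <<'E'
import sys
from h import *
MODELS["guide_bush"]=[cyl(0,0,14,0,0),cyl(0,0,23,12,17),cyl(0,0,18,35,35)]
F=pickle.load(open("pose.pkl","rb"))["fixture"]; T=(.4910,-.32886)
delta(T[0],T[1],.0615,FY+np.pi/2); st=manip.get_state(); print(st["position"],st["contact_force"])
P={k:manip.get_image(k) for k in("side","top")}; z=st["position"][2]-.0025; n=sys.argv[1]; print("bottom",z)
q=(F[0]-.0004+st["position"][0]-T[0],F[1]+.0007+st["position"][1]-T[1],FY)
it=[("guide_bush",q,z)]
overlay(P["side"],it,n+"a.png",(370,180,490,330),4); overlay(P["top"],it,n+"b.png",(400,140,480,290),4)
cv2.imwrite("pics/"+n+".png",np.hstack([cv2.imread("pics/"+n+x+".png") for x in"ab"]))
E
python3 g.py g1
```

```text
shift [51.7  0.5  3.1] turn 0.06 alt -179.94 j6 -0.42
[ 0.49146726 -0.32586063  0.1132173 ] [-0.49088998 -0.12078342 -0.35379865]
bottom 0.1107173042249853
```

View pics/g1.png

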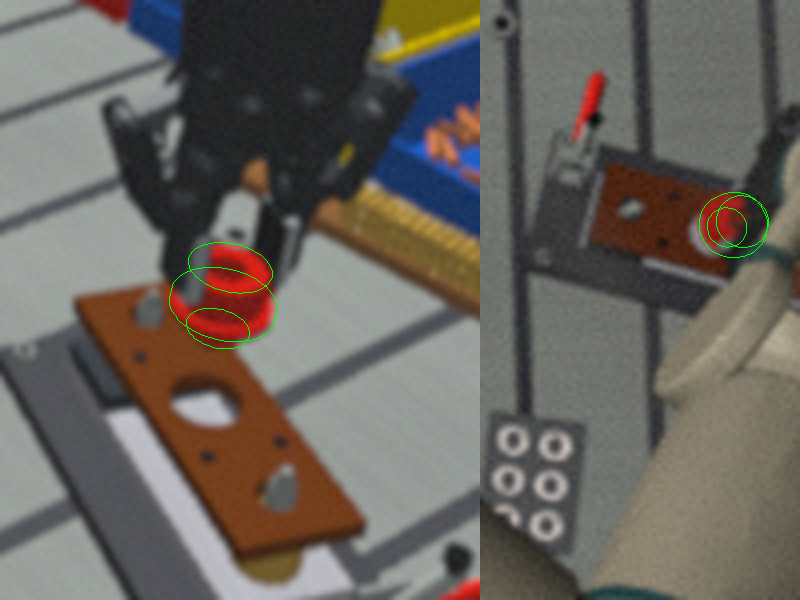

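Aligned with the prediction. Correct and descend to about 76 mm spigot height, above the board (71).

Emit:
step_arm --targets '[[[5, 0.5, 2], 0], [[15, 0.5, 2], 0], [[25, 0.5, 2], 0], [[32, 0.5, 2], 0], [[32, 0.5, 2], 0], [[32, 0.5, 2], 0]]'

```text
clock: 53.85
position: [0.4916, -0.3295, 0.0812]
ee_rot: [-0.423, -0.566, -0.424, 0.566]
contact_force: [-0.9, 1.7, 0.3]
width: 0.0342
```

```bash
python3 g.py g2
```

```text
shift [19.7 -0.7 -0.4] turn -0.03 alt 179.97 j6 -0.42
[ 0.49157216 -0.32949442  0.08124471] [-0.94277649  1.69299998  0.29076056]
bottom 0.07874470936643527
```

View pics/g2.png

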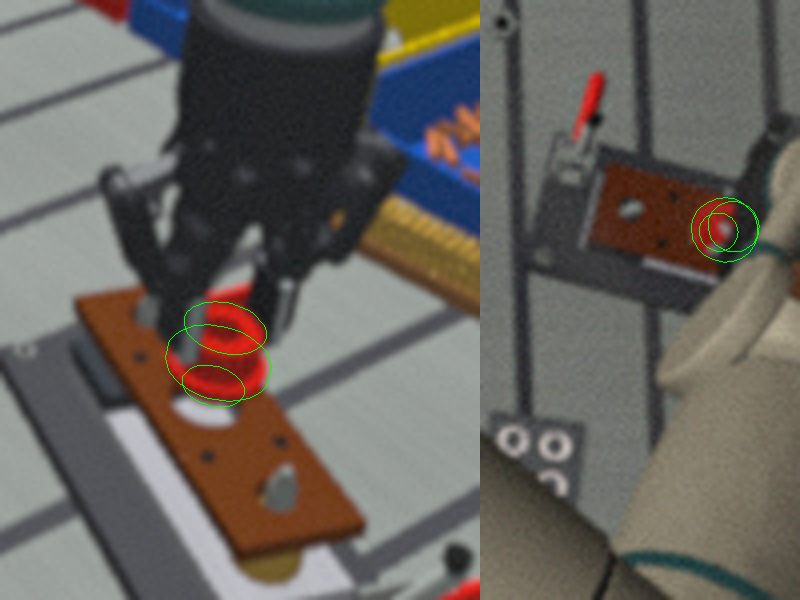

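Emit:
step_arm --targets '[[[0, -0.6, -0.4], 0], [[0, -0.6, -0.4], 0], [[0, -0.6, -0.4], 0], [[2, -0.6, -0.4], 0], [[4, -0.6, -0.4], 0], [[6, -0.6, -0.4], 0], [[6, -0.6, -0.4], 0]]'

```text
clock: 54.65
position: [0.491, -0.3288, 0.0752]
ee_rot: [-0.423, -0.566, -0.424, 0.566]
contact_force: [-0.4, 0.3, 0.2]
width: 0.0339
```

Emit:
step_arm --targets '[[[1, 0, 0], 0], [[2, 0, 0], 0], [[3, 0, 0], 0], [[4, 0, 0], 0], [[4, 0, 0], 0]]'

```text
clock: 55.15
position: [0.4911, -0.3289, 0.0715]
ee_rot: [0.423, 0.566, 0.424, -0.566]
contact_force: [0.0, 0.7, -0.4]
width: 0.0343
```

Emit:
step_arm --targets '[[[1, 0, 0], 0], [[2, 0, 0], 0], [[3, 0, 0], 0], [[4, 0, 0], 0], [[4, 0, 0], 0]]'

```text
clock: 55.65
position: [0.4911, -0.3289, 0.0675]
ee_rot: [-0.423, -0.566, -0.424, 0.566]
contact_force: [-0.1, -0.4, -0.7]
width: 0.0341
```

Emit:
step_arm --targets '[[[1, 0, 0], 0], [[2, 0, 0], 0], [[3, 0, 0], 0], [[4, 0, 0], 0], [[4, 0, 0], 0]]'

```text
clock: 56.15
position: [0.4911, -0.3289, 0.0635]
ee_rot: [0.423, 0.566, 0.424, -0.566]
contact_force: [0.8, -0.1, 0.3]
width: 0.034
```

Emit:
step_arm --targets '[[[1, 0, 0], 0], [[2, 0, 0], 0], [[2, 0, 0], 0], [[2, 0, 0], 0]]'

```text
clock: 56.55
position: [0.4912, -0.329, 0.0616]
ee_rot: [0.424, 0.566, 0.424, -0.566]
contact_force: [-0.3, -0.0, -1.8]
width: 0.0341
```

Emit:
step_arm --targets '[[[0.5, 0, 0], 0], [[1, 0, 0], 0], [[1, 0, 0], 0]]'

```text
clock: 56.85
position: [0.4913, -0.329, 0.0615]
ee_rot: [0.424, 0.566, 0.423, -0.566]
contact_force: [-0.8, 0.7, 4.8]
width: 0.0338
```

Contact at the predicted height. Release and look, with the arm clear.

Emit:
step_arm --targets '[[[0, 0, 0], 0], [[0, 0, 0], 0], [[0, 0, 0], 0], [[0, 0, 0], 0], [[-5, 0, 0], 0], [[-25, 0, 0], 0], [[-60, 0, 0], 0], [[-90, 0, 0], 0], [[-90, 0, -50], 0], [[-90, -30, -100], 0], [[-90, -60, -150], 0], [[-90, -90, -200], 0], [[-90, -110, -250], 0], [[-90, -110, -300], 0], [[-90, -110, -300], 0], [[-90, -110, -300], 0]]' --grip 0.36

```text
clock: 58.45
position: [0.4704, -0.007, 0.1513]
ee_rot: [0.425, 0.566, 0.425, -0.565]
contact_force: [0.5, 0.0, 0.4]
width: 0.0549
```

```bash
python3 - <<'E'
from h import *
MODELS["guide_bush"]=[cyl(0,0,23,12,17),cyl(0,0,18,35,35)]
F=pickle.load(open("pose.pkl","rb"))["fixture"]
P={k:manip.get_image(k) for k in("side","top")}
q={}
for k in P:
    for n,z in(("template",.061),("guide_bush",.059)):
        q[k,n],s=fit(n,[P[k]],(F[0],F[1],FY),z,n=="template"); print(k,n,q[k,n].round(4),round(s,1))
overlay(P["side"],[],"fa.png",(370,200,490,350),4); overlay(P["top"],[("template",(F[0],F[1],FY),.061),("guide_bush",(F[0],F[1],FY),.059)],"fb.png",(410,150,490,240),4)
overlay(P["side"],[("guide_bush",q["side","guide_bush"],.059),("template",q["side","template"],.061)],"fc.png",(370,200,490,350),4)
a=cv2.imread("pics/fa.png");b=cv2.imread("pics/fb.png");o=np.zeros((600,800,3),np.uint8);o[:,:480]=a;o[:360,480:]=b;cv2.imwrite("pics/f.png",o)
E
```

```text
side template [ 0.4911 -0.3288  1.2785] 60.8
side guide_bush [ 0.4922 -0.3274  1.2848] 50.6
top template [ 0.4936 -0.328   1.2832] 43.8
top guide_bush [ 0.4922 -0.329   1.2848] 43.9
```

View pics/f.png

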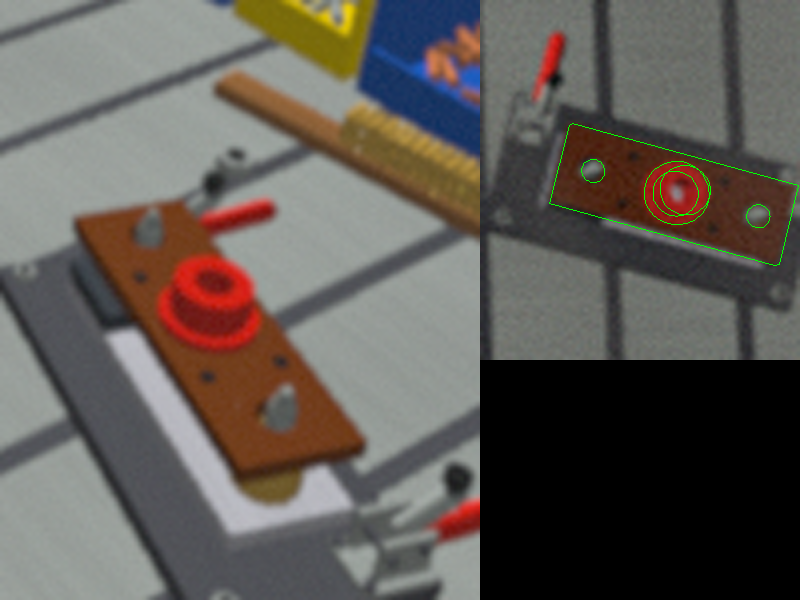

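View pics/fc.png

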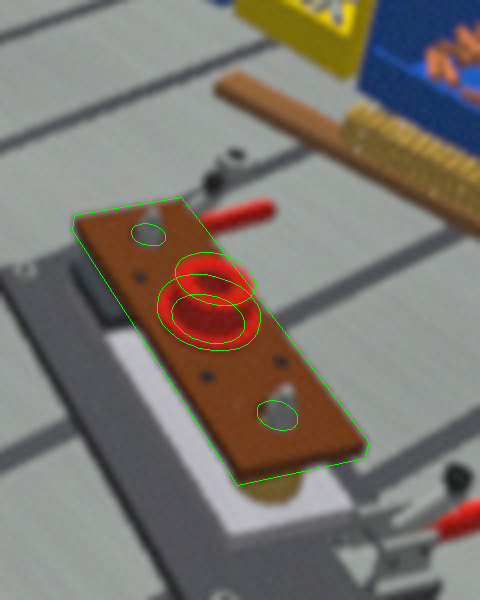

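```bash
python3 - <<'E'
from h import *
Q=pickle.load(open("pose.pkl","rb")); s=manip.get_image("side"); print(fit("black_sleeve",[s],Q["black_sleeve"],0,False),"was side [.437,-.137]")
print(manip.sign_off(), manip.get_state()["clock"])
E
```

```text
(array([ 0.43708165, -0.13722594,  0.        ]), np.float64(83.212158203125)) was side [.437,-.137]
the job is handed in; nothing more can be done
the job is handed in; nothing more can be done
```

The fixture is set up in the order you asked, and I handed the job in at about 58.5 s of the 136 s allowed. No verdict was reported.

1. **Mounting plate:** laid over both pins, pad up, with the pad towards the +y pin. I left the pink and turquoise look-alikes alone.
2. **Sleeves:** the tall brass sleeve went on the plain-end pin and the short blue sleeve on the pad pin.
3. **Template:** laid over both pins onto the sleeves.
4. **Guide bush:** seated spigot down in the template's middle hole.

**Last checks**
- Each part met its stop within about 1 mm of the expected height, with under about 10 N of contact.
- In the final pictures both pin tips stand through the template holes, the bush flange lies flat, and no tilt shows.
- The template and bush fits from the two cameras agree with the fixture's centre to within about 2 mm. That is inside the fits' clearance.
- The black sleeve has not moved; its position matches the first measurement to within 0.3 mm.

**What disagreed or went wrong**
- **TCP height:** the reported TCP height did not match the table. The shut fingertips were about 20 mm above the reported height. My first grip on the plate therefore closed above it, with no harm, and I found the true height by touch.
- **Gripper opening:** the reported opening read 1 to 2 mm below the true part sizes.
- **Plate position:** after it was laid, a side-camera fit put the plate about 3 mm off the fixture centre. That is at the edge of the hole clearance, but it went fully down, and the later stack heights agree with that.

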